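# Trial-fit a taper-shank sanding drum and break it loose with the drift

## Robot

A 6-joint arm with a two-finger parallel gripper is mounted at the origin on the work surface. World frame = base frame: x ahead of the robot, y to its left, z up, the work surface at z = 0. Lengths are in m, angles in rad, forces in N, time in s.
With the tool pointing down it reaches from about 0.3 to 0.85 m from the base axis. Payload 5.4 kg.
Tool frame: the origin (TCP) lies at the very end of the fingers, on their centre line; the grasp point (between the pads) lies 19 mm behind it (r.pinch_z is the distance from the TCP to the grasp point, in m); y points along the fingers, x is the direction in which the jaws open and shut, and the axes are right-handed (so a half turn about y gives the same grasp; the last joint's range is limited). The gripper opens to 85 mm and grips with 20 to 120 N. Pads are 22 mm wide; open, the fingers measure 114 mm over their backs; the gripper's body (76 mm by 85 mm) begins 54 mm behind the grasp point. The pads swing forward as they close: fully open they stand 13 mm farther back than shut.
Start: joints at [0.954, 0.158, 1.597, -0, 1.386, -0.21], TCP at [0.228, 0.528, 0.231] pointing down, gripper open.
Joint ranges: [-2.91, 2.91], [-0.94, 2.29], [0.18, 2.7], [-1.29, 4.43], [0.17, 2.64], [-3, 3]. Speed limits (rad/s): [2.57, 2.57, 3.14, 3.14, 3.14, 3.14].

## Interface

Orientations are given as a unit quaternion [w, x, y, z].
In Python, from bench import r gives the robot as it stands.
- The arm moves only by the tool servo_tool, never from a script. Its argument "plan" is a list of rows, each a list of 2 entries, a list of its own where there are three numbers: the shift along the tool's x, y, z in m, then the turn about the tool's y in degrees. A call has 1 to 12 rows; each row shifts and turns the pose as measured when the row begins, along the tool's axes as they then stand; what a row does not reach is not made up. A row lasts 1/8 s, in which the tool goes at most 62.5 mm and 10.7 degrees, less where a joint would pass 70% of its speed; a pose out of reach is approached as far as the arm can. A call with a gripper value outside its range is refused whole. "gripper" is the opening, from -1 (shut) to 1 (fully open), so that 0 is half open, set as the call begins (left out, the last holds). The fingers move at their own pace and stop on an object; "squeeze" is the grip in N (left out, the last holds). Time passes only in rows, so rows that do not move let the fingers close. It gives the time, the measured TCP pose, the force and the opening at its end, in the units of the state.
- r.observe(): the state, without advancing time (a new reading comes with each control period).
- r.camera(name): name is "scene" or "top" or "wrist"; returns a dict with "frame" (384x512x3 uint8, red, green, blue), "z_map" (384x512 float32, m along the optical axis (not along the pixel's ray), 0 where there is no reading), "K" (3x3 intrinsics, pixels), "camera_from_world" (4x4, takes a point from world to camera coordinates). Camera axes: x right, y up, looking along -z (the intrinsics and any distortion apply to the point x, -y, -z); pixel columns grow to the right and rows downward; lengths in m; the calibration is good to about 2 mm. The wrist camera is an equidistant fisheye: a pixel r from the principal point sees the ray r / f radians off the axis. A picture is of the moment at which its call begins.
- r.hand_in(): hands the job in, once; it reports no verdict.
Trained networks look in the newest picture that a camera, given by its name, has taken for a name from the list of things; names that differ only in an ending like _2 or _b are one class to them, and where a whole thing is asked for, a point or a joint stands for the part that bears it (a point fixed in the world has none). Each returns a list of dicts, best first, with "confidence" (0 to 1); they miss things now and then, are a little off and sometimes report something else, mostly with a low value. They report only what shows in the picture. A call takes as long as a camera call.
- r.silhouettes(camera, target): "pixels" (384x512 bool, what is visible of it) and "point" ([column, row] in pixels, amid what is visible of it).
The state is a dict: "time": time; "joints": joint angles; "joint_velocities": joint speeds; "joint_efforts": joint torques, N m; "tool_pos": TCP position; "ee_rot": TCP orientation; "force": force on the tool from outside, world axes, zero at the start; "ft_torque": the same for the moment, N m; "opening": opening from 0.0 (shut) to 1.0 (fully open).
Only numpy, scipy, OpenCV 4.12 (cv2) and the standard library are available. Lean on these libraries where they do the work, as an engineer would, in place of code of your own. Each camera call takes 0.05 s, during which the arm holds its last target.

## Task

Trial-fit the sanding drum: take it from the wooden rack, seat it shank-down in the taper socket with a twisting push until its collar sits flat on the rim and the sprung sleeve just gives by a millimetre or two under the hand, never more, and let go. Then take the steel drift, slide it thin end first, standing on its flat long edge, into the slot through the socket and drive it along until it has wedged the stuck drum up and completely loose, without handling the drum again once the drift is in the slot. Leave the drum standing upright and loose in the socket on the drift, hands off, and leave the other things where they are.

Things in the scene. Friction and masses are not known exactly. Their poses are not given: they have to be found in the camera images.
- sanding_drum: Sanding drum: brown cylinder (42 mm diameter, z = 8 to 58 mm; grip here) on a steel collar (52 mm diameter, z = 0 to 8 mm), tapered steel shank below (z = 0 to -52 mm); 0.26 to 0.42 kg. Origin: centre of the collar's underside; z up. Starts upright, shank in one of the rack's two holes, collar on the board.
- shank_end (a point): Centre of the drum's shank end, 52 mm below its origin; axes as the drum. The shank is 27.6 mm in diameter under the collar and narrows evenly (1 mm of radius per 10 mm) to 17 mm near the end, whose edge is bevelled.
- socket: Taper socket: fixed base plate 110 x 110 x 12 mm with a low guide frame (74 mm square, up to z = 32 mm); in it an upright steel block, the sleeve, 60 x 60 mm in x and y, rim 108 mm above the table, mouth up, 32 mm wide. Origin: centre of the underside; z up. A slot runs through the sleeve along y (see point slot). The -y side is free for the drift and the hand.
- sleeve (a joint): How far the sleeve has sunk into its base on its spring, m. 0 at rest; it stays at 0 up to a downward push of 16 N, then sinks 1 mm per 4 N. With the drum home, a firm push must sink it 1 to 2 mm (20 to 24 N) for a moment; sinking it 3 mm (28 N) at any time is too hard. It comes back up when let go.
- rim (a point): Centre of the mouth at rim height; axes as the socket. Drum home: its origin here. Stiff sprung pads in the bore touch the shank from 8 mm above home and grip harder deeper down: at 28 N straight it stops 2 to 5 mm short; turned to and fro (0.5 rad each way) under a steady 14 to 24 N it goes home. It then sticks: 15 to 35 N to pull out.
- slot (a point): Middle of the slot's floor, straight below the mouth, 40 mm above the table; axes as the socket. Slot: along y, open at both ends (y = -30 and 30 mm), 22 mm wide (x = -11 to 11 mm), ceiling 34 mm over the floor. The end of a home drum's shank hangs 16 mm above the floor.
- drift: Steel drift (flat wedge key), 205 mm long, 16 mm thick, 0.22 to 0.37 kg, standing on its flat long edge. Upright lug to grip at the thick end (30 mm long, 48 mm tall); then the bar, 28 mm high, its top sloping 1 in 5 over the last 110 mm to a 6 mm high tip. Origin: underside, below the lug's centre; x runs to the tip (x = 190 mm), z up.
- drift_tip (a point): Underside of the drift at its thin tip; axes as the drift. On the slot's floor it meets a home drum's shank with the tip about 45 mm past the socket's axis, then lifts 1 mm per 5 mm against some 10 to 30 N along the slot until the shank lets go. Loose when 9 mm up (tip 90 mm past the axis); the bar's flat top holds it 12 mm up (110 mm past).
- rack: Fixed wooden rack: board 100 x 240 mm (x, y), top 62 mm above the table, on two end legs, with two 34 mm holes at y = 65 and -65 mm. Origin: centre of its underside, on the table.
- ball_rasp: Bystander in the rack's other hole: same collar and shank, but a dark 42 mm ball on top, up to 58 mm over the collar; same origin.
- paste_tin: Bystander: tin, 64 mm diameter, 75 mm tall; origin: centre of its underside.
- cork_block: Bystander: cork sanding block, 110 x 65 x 35 mm; origin: centre of its underside.
- glue_pot: Bystander: open grey pot, rim 76 mm across, 70 mm tall; origin: centre of its underside.

How it is judged:
On the way, in this order (a step that is already met when the one before it is completed fails the run):
1. the drum is pressed home, collar on the rim (within 1.5 mm), firmly enough that the sleeve gives at least 0.4 mm (about 18 N) (z of sanding_drum in the frame of rim between -0.003 and 0.0015 m and horizontal distance between sanding_drum and rim below 0.003 m and angle between sanding_drum's own z axis and vertical below 0.05 rad and value of joint sleeve above 0.0004 m), for 0.1 s.
2. the drum is fully home in the socket, collar on the rim (within 1.5 mm, centred within 3 mm, upright), and let go (z of sanding_drum in the frame of rim between -0.003 and 0.0015 m and horizontal distance between sanding_drum and rim below 0.003 m and angle between sanding_drum's own z axis and vertical below 0.05 rad and contact force between the fingers and sanding_drum below 0.2 N), for 0.3 s.
3. the drift's thin end is in the slot below the shank while the drum, let go, still sits home (all of step 2 and x of drift_tip in the frame of slot between -0.014 and 0.014 m and z of drift_tip in the frame of slot between -0.006 and 0.011 m and y of drift_tip in the frame of slot between -0.025 and 0.025 m), for 0.02 s.
At the end, for the whole second after the job is handed in: Drum loose and upright (0.12 rad) in the socket, collar 8.5 to 16 mm above the rim, centred within 5 mm, on the drift, which lies in the slot on its flat edge (14 mm sideways, -6 to +11 mm in height, 0.2 rad); both at rest, hands off; the four bystanders within 30 mm of their starts (z of sanding_drum in the frame of rim between 0.0085 and 0.016 m and horizontal distance between sanding_drum and rim below 0.005 m and angle between sanding_drum's own z axis and vertical below 0.12 rad and x of drift_tip in the frame of slot between -0.014 and 0.014 m and z of drift_tip in the frame of slot between -0.006 and 0.011 m and angle between the x axis of drift and the y axis of socket, either way round below 0.2 rad and angle between drift's own z axis and vertical below 0.1 rad and contact force between the fingers and sanding_drum below 0.2 N and contact force between the fingers and drift below 0.2 N and linear speed of each of sanding_drum, drift below 0.02 m/s and distance of each of ball_rasp, paste_tin, cork_block, glue_pot from where it was at the start of the episode below 0.03 m); the robot touches nothing.
It fails at once if the sprung sleeve is pushed down by more than 3 mm (a push of more than 28 N) (value of joint sleeve above 0.003 m).
It fails at once if the drum is handled while the drift is in (or right at) the slot below it (x of drift_tip in the frame of slot between -0.014 and 0.014 m and z of drift_tip in the frame of slot between -0.006 and 0.011 m and y of drift_tip in the frame of slot between -0.12 and 0.12 m and contact force between the fingers and sanding_drum above 0.5 N).
It fails at once if the ball rasp, tin, cork block or glue pot is displaced by more than 30 mm (distance of any of ball_rasp, paste_tin, cork_block, glue_pot from where it was at the start of the episode above 0.03 m).
It also fails if it takes over 70 s, if anything falls off the work surface, if the arm or the gripper's body presses on something with over 40 N, if the wrist force passes 120 N, or if a joint passes its speed limit or range.

## Working session

There is one attempt and no reset: what is moved stays moved. The work goes in short steps, Python scripts to look and compute and a tool call to move; the robot and the scene stay as the last step left them, time stands still between calls to the robot, and variables do not carry over. Pictures are saved under pics/ and viewed, and the job is handed in when it is done.

Besides the shell and the picture viewer there is one more tool, called after "Call:" by a JSON object that holds its "fn" and its "kwargs". servo_tool: Moves the arm, as the interface text tells. Its arguments: {"type":"object","properties":{"plan":{"type":"array"},"gripper":{"type":"number"},"squeeze":{"type":"number"}},"required":["plan"]}

```bash
mkdir -p pics; ls; python3 - <<'E'
from bench import r
import cv2,numpy as np
print(r.observe())
for n in ("scene","top","wrist"):
    c=r.camera(n); cv2.imwrite(f"pics/{n}0.png",c["frame"][:,:,::-1]); print(n,c["K"].tolist(),np.round(c["camera_from_world"],4).tolist())
E
```

```text
pics
{'time': 0.0, 'joints': array([ 9.53908871e-01,  1.59041081e-01,  1.59823925e+00,  9.52082590e-06,
        1.38616593e+00, -2.10079972e-01]), 'joint_velocities': array([-1.22632494e-03, -5.43311115e-05,  8.86738709e-04, -4.14112707e-04,
       -2.39996415e-04,  1.40564753e-03]), 'joint_efforts': array([-7.19327345e-04, -3.95996010e+01, -3.31426978e+01, -2.43158356e-04,
        8.27865035e-03,  5.89985780e-05]), 'tool_pos': array([0.22717226, 0.527578  , 0.23031784]), 'ee_rot': array([-0.59045939,  0.59092953,  0.38807788, -0.38930137]), 'force': array([-0.20074402, -0.05051654,  0.24944268]), 'ft_torque': array([-0.04241035,  0.02027539, -0.02665651]), 'opening': 1.0019257197256535}
scene [[409.8319354048416, 0.0, 253.82389228720922], [0.0, 409.8319354048416, 186.9647644566228], [0.0, 0.0, 1.0]] [[-0.5621, 0.827, 0.0113, 0.3133], [-0.6237, -0.4329, 0.6509, 0.2973], [0.5432, 0.3588, 0.7591, -1.4236], [0.0, 0.0, 0.0, 1.0]]
top [[458.4093829610339, 0.0, 250.77028255000417], [0.0, 458.4093829610339, 198.62155892013405], [0.0, 0.0, 1.0]] [[-0.0191, -0.9998, -0.0106, 0.0164], [0.9851, -0.0206, 0.1708, -0.579], [-0.171, -0.0071, 0.9853, -1.085], [0.0, 0.0, 0.0, 1.0]]
wrist [[297.3186396354542, 0.0, 254.29007752999794], [0.0, 297.3186396354542, 192.29129684970175], [0.0, 0.0, 1.0]] [[0.3956, 0.9184, -0.0001, -0.574], [-0.8748, 0.3768, -0.3045, 0.0385], [-0.2796, 0.1205, 0.9525, -0.3793], [0.0, 0.0, 0.0, 1.0]]
```

View pics/scene0.png

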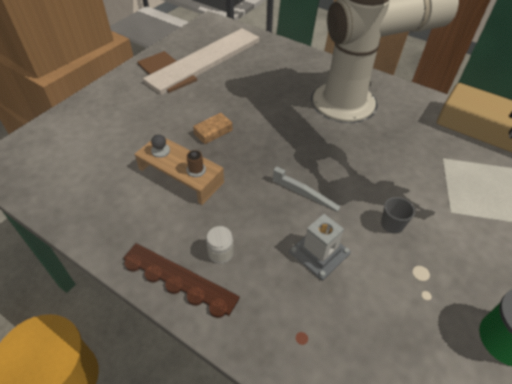

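View pics/top0.png

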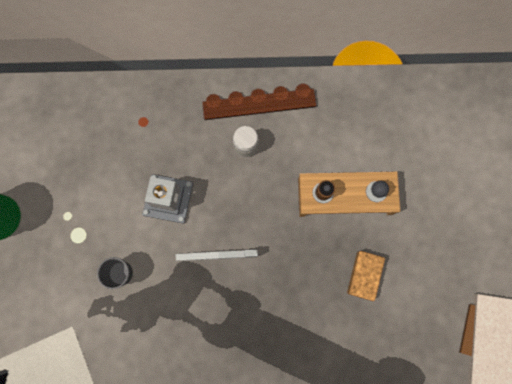

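View pics/wrist0.png

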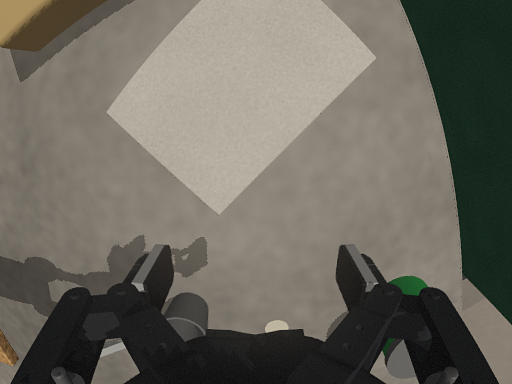

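```bash
cat > h.py <<'E'
import numpy as np,cv2
from bench import r
def world(c):
    K=c["K"];z=c["z_map"];v,u=np.mgrid[0:z.shape[0],0:z.shape[1]]
    x=(u-K[0,2])/K[0,0]*z;y=(v-K[1,2])/K[1,1]*z
    P=np.stack([x,-y,-z],-1); T=np.linalg.inv(c["camera_from_world"])
    W=P@T[:3,:3].T+T[:3,3]; W[z==0]=np.nan
    return W
def proj(c,p):
    q=c["camera_from_world"]@np.r_[p,1]; K=c["K"]
    return K[0,0]*q[0]/-q[2]+K[0,2], K[1,1]*-q[1]/-q[2]+K[1,2]
E
python3 - <<'E'
from h import *
for cam in ("top","scene"):
    c=r.camera(cam); W=world(c)
    np.savez(f"{cam}0.npz",W=W,f=c["frame"],z=c["z_map"],K=c["K"],T=c["camera_from_world"])
    for n in "sanding_drum socket drift rack ball_rasp paste_tin cork_block glue_pot".split():
        s=r.silhouettes(cam,n)
        for d in s[:2]:
            m=d["pixels"]; p=W[m]; p=p[~np.isnan(p[:,0])]
            zt=np.percentile(p[:,2],97); t=p[p[:,2]>zt-.006]
            print(cam,n,round(d["confidence"],2),np.round(d["point"]),m.sum(),"min",np.round(p.min(0),3),"max",np.round(p.max(0),3),"topz",round(zt,3),"topmean",np.round(t.mean(0),4))
            np.save(f"m_{cam}_{n}.npy",m) if d is s[0] else 0
f=cv2.imread("pics/top0.png")
a=cv2.resize(f[160:280,100:270],None,fx=4.5,fy=4.5,interpolation=cv2.INTER_CUBIC);cv2.imwrite("pics/topz.png",a)
f=cv2.imread("pics/scene0.png")
a=cv2.resize(f[150:290,260:420],None,fx=4.2,fy=4.2,interpolation=cv2.INTER_CUBIC);cv2.imwrite("pics/scz.png",a)
E
```

```text
top sanding_drum 0.66 [325. 190.] 433 min [ 0.563 -0.203  0.057] max [ 0.623 -0.145  0.128] topz 0.126 topmean [ 0.5886 -0.1709  0.1226]
top socket 0.68 [166. 198.] 1804 min [ 0.529  0.156 -0.001] max [0.653 0.281 0.113] topz 0.11 topmean [0.5919 0.2195 0.1081]
top socket 0.26 [218. 256.] 582 min [ 0.435 -0.008 -0.005] max [0.459 0.197 0.052] topz 0.049 topmean [0.4465 0.0088 0.0476]
top drift 0.63 [216. 256.] 594 min [ 0.433 -0.005 -0.006] max [0.459 0.201 0.052] topz 0.049 topmean [0.4464 0.009  0.0476]
top drift 0.61 [364. 276.] 1324 min [ 0.326 -0.328 -0.004] max [ 0.446 -0.227  0.041] topz 0.039 topmean [ 0.3869 -0.2728  0.0352]
top rack 0.79 [350. 192.] 3338 min [ 0.538 -0.368 -0.002] max [ 0.654 -0.115  0.12 ] topz 0.066 topmean [ 0.5872 -0.2344  0.0626]
top ball_rasp 0.64 [372. 190.] 391 min [ 0.563 -0.323  0.061] max [ 0.613 -0.276  0.124] topz 0.12 topmean [ 0.588  -0.3002  0.1173]
top paste_tin 0.89 [246. 143.] 640 min [ 0.698 -0.017 -0.004] max [0.76  0.049 0.082] topz 0.078 topmean [0.7297 0.0165 0.0755]
top cork_block 0.66 [366. 278.] 1320 min [ 0.328 -0.318 -0.003] max
[... 797 characters left out ...]
opz 0.072 topmean [0.4029 0.3344 0.0701]
scene rack 0.77 [181. 168.] 2142 min [ 0.488 -0.366 -0.002] max [ 0.639 -0.116  0.073] topz 0.066 topmean [ 0.5967 -0.2247  0.0629]
scene ball_rasp 0.56 [158. 146.] 350 min [ 0.553 -0.341  0.06 ] max [ 0.612 -0.277  0.122] topz 0.12 topmean [ 0.5907 -0.2999  0.1174]
scene paste_tin 0.98 [220. 246.] 838 min [ 0.673 -0.013  0.002] max [0.761 0.048 0.08 ] topz 0.078 topmean [0.7295 0.0158 0.0758]
scene cork_block 0.84 [212. 129.] 670 min [ 0.333 -0.316  0.003] max [ 0.447 -0.231  0.04 ] topz 0.039 topmean [ 0.39   -0.2729  0.0359]
scene glue_pot 0.79 [397. 215.] 877 min [0.363 0.299 0.003] max [0.441 0.37  0.075] topz 0.072 topmean [0.404  0.3344 0.07  ]
```

View pics/topz.png

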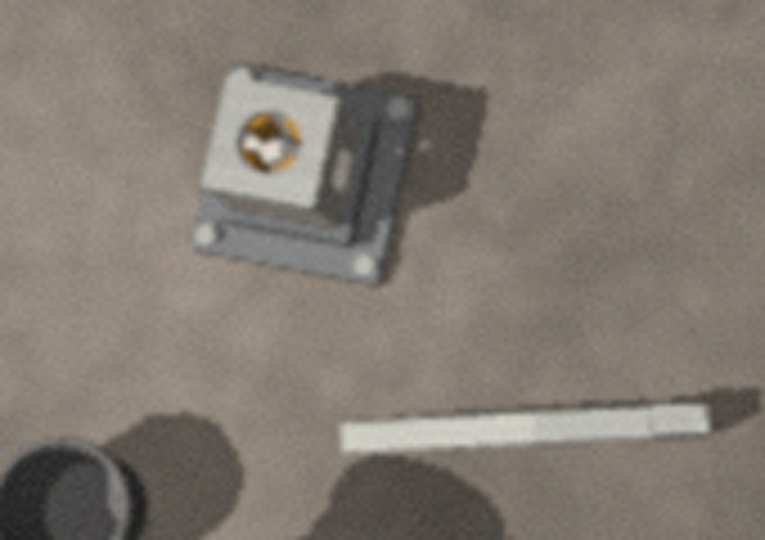

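View pics/scz.png

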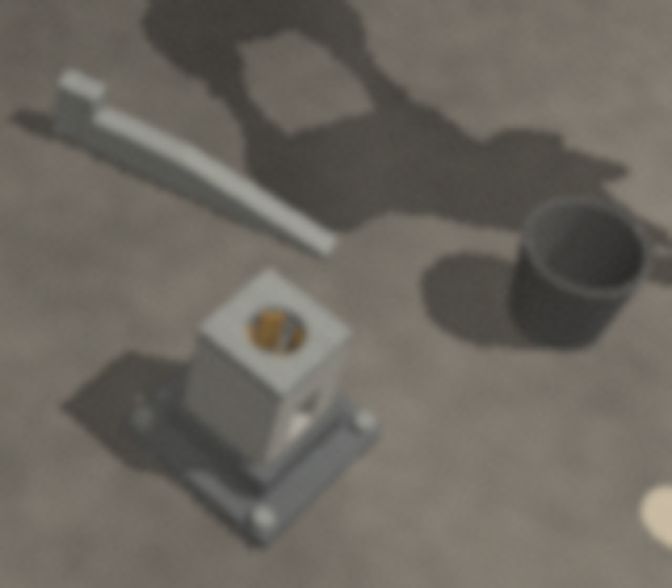

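```bash
python3 - <<'E'
import numpy as np,cv2
for cam in("top","scene"):
    d=np.load(f"{cam}0.npz");W=d["W"]
    def sel(n,lo,hi,dil=3):
        m=cv2.dilate(np.load(f"m_{cam}_{n}.npy").astype(np.uint8),np.ones((dil,dil)))>0
        p=W[m];p=p[(p[:,2]>lo)&(p[:,2]<hi)];return p
    for n,lo,hi in(("socket",.104,.114),("sanding_drum",.113,.128),("ball_rasp",.1,.128),("drift",.042,.055),("drift",.004,.055),("rack",.057,.067)):
        p=sel(n,lo,hi); (c,s,a)=cv2.minAreaRect((p[:,:2]*1000).astype(np.float32)); cc,rr=cv2.minEnclosingCircle((p[:,:2]*1000).astype(np.float32))
        b=cv2.boxPoints((c,s,a))
        print(cam,n,len(p),"z",round(np.median(p[:,2]),4),"rect",np.round(c,1),np.round(s,1),round(a,1),"circ",np.round(cc,1),round(rr,1),"mean",np.round(p.mean(0)*1000,1))
        if n=="drift":
            q=p[:,:2]-p[:,:2].mean(0);u=np.linalg.svd(q,full_matrices=False)[2][0];u*=np.sign(u[1]);t=q@u;print("  dir",u,np.degrees(np.arctan2(u[1],u[0])),"ends",(p[:,:2].mean(0)+u*t.min())*1000,(p[:,:2].mean(0)+u*t.max())*1000)
E
```

```text
top socket 496 z 0.1079 rect [592.  219.8] [61.1 60.6] 78.4 circ [592.4 219.4] 41.1 mean [591.5 220.1 107.9]
top sanding_drum 253 z 0.1211 rect [ 587.8 -170. ] [39.7 39.9] 87.5 circ [ 588.5 -170.8] 21.0 mean [ 587.7 -170.   121.1]
top ball_rasp 246 z 0.1132 rect [ 587.8 -299.3] [39.3 40.1] 44.1 circ [ 588.6 -299.5] 21.3 mean [ 586.4 -297.5  112.6]
top drift 78 z 0.0474 rect [445.8   9.2] [14.8 29.2] 0.2 circ [446.9   9.3] 15.8 mean [446.5   8.9  47.4]
  dir [-0.00788148  0.99996894] 90.45158016986541 ends [446.57703949  -5.48776443] [446.34665545  23.74239268]
top drift 554 z 0.025 rect [444.2  95.5] [ 20.9 202.3] 2.1 circ [446.9  95.6] 101.2 mean [444.2  92.8  24.7]
  dir [-0.0190135   0.99981923] 91.08945884931575 ends [446.03503273  -5.56430505] [442.18972896 196.63986588]
top rack 3122 z 0.0619 rect [ 588.9 -236.1] [241.6 101.6] 89.9 circ [ 589.4 -235.7] 129.0 mean [ 587.  -234.7   61.9]
scene socket 492 z 0.1088 rect [589.6 217.7] [61.4 62.5] 78.8 circ [589.6 218.4] 42.3 mean [590.9 218.2 108.7]
scene sanding_drum 166 z 0.1217 rect [ 588.8 -171.9] [39.2 40.1] 40.9 circ [ 587.6 -172.2] 20.9 mean [ 590.4 -170.1  121.4]
scene ball_rasp 153 z 0.1132 rect [ 591.5 -297.9] [32.8 38. ] 38.7 circ [ 588.6 -300.2] 20.1 mean [ 592.3 -296.2  112. ]
scene drift 64 z 0.048 rect [444.1   6.2] [17.7 30.6] 4.8 circ [444.6   5.8] 16.7 mean [445.8   6.8  47.8]
  dir [-0.02379007  0.99971698] 91.36319940446086 ends [446.21528208  -9.45990637] [445.47396644  21.69198694]
scene drift 714 z 0.0206 rect [429.6  82.2] [229.9  58.6] 86.8 circ [423.9  82.5] 116.3 mean [445.4  81.4  21.6]
  dir [-0.03813761  0.9992725 ] 92.18565407892517 ends [449.63798241 -29.36281904] [441.03329804 196.09506069]
scene rack 1660 z 0.0628 rect [ 586.1 -238.3] [104.4 244.2] 0.4 circ [ 589.1 -237.4] 129.1 mean [ 596.9 -224.6   62.7]
```

```bash
cat >> h.py <<'E'
from scipy.spatial.transform import Rotation as Ro
def st():
    o=r.observe();q=o["ee_rot"];R=Ro.from_quat([q[1],q[2],q[3],q[0]]).as_matrix()
    return o,R
def to(target,yaw=None):
    """target TCP in world m, yaw deg of tool x; prints shift in tool axes(mm) and turn"""
    o,R=st();d=R.T@(np.array(target)-o["tool_pos"])*1000
    cy=np.degrees(np.arctan2(R[1,0],R[0,0]))
    print("t",round(o["time"],2),"tcp",np.round(o["tool_pos"]*1000,1),"yaw",round(cy,2),"tilt",np.round(R[:,1],3),"F",np.round(o["force"],2),"T",np.round(o["ft_torque"],2),"op",round(o["opening"],3),"J",np.round(o["joints"],2))
    print("shift tool mm",np.round(d,1))
    if yaw is not None:
        dy=(yaw-cy+90)%180-90; print("turn about tool y deg", round(-dy,2))
E
python3 - <<'E'
from h import *
o,R=st();print(R)
to([.588,-.171,.2],0)
E
```

```text
[[ 3.95661858e-01  2.98991890e-05 -9.18396261e-01]
 [ 9.18396261e-01  3.91004842e-05  3.95661859e-01]
 [ 4.77397072e-05 -9.99999999e-01 -1.19887331e-05]]
t 1.05 tcp [227.5 528.1 231.3] yaw 66.69 tilt [ 0.  0. -1.] F [0.01 0.57 0.49] T [-0.01  0.02 -0.01] op 1.004 J [ 0.95  0.16  1.6  -0.    1.39 -0.21]
shift tool mm [-499.4   31.3 -607.6]
turn about tool y deg 66.69
```

Call:
{"fn": "servo_tool", "kwargs": {"plan": [[[-0.038, 0, -0.046], 0], [[-0.038, 0, -0.046], 0], [[-0.038, 0, -0.046], 0], [[-0.038, 0, -0.046], 0], [[-0.038, 0, -0.046], 0], [[-0.038, 0, -0.046], 0], [[-0.038, 0, -0.046], 0], [[-0.038, 0, -0.046], 0], [[-0.038, 0, -0.046], 0], [[-0.038, 0, -0.046], 0], [[-0.038, 0, -0.046], 0], [[-0.038, 0, -0.046], 0]]}}

```text
time: 2.55
tool_pos: [0.5652, -0.125, 0.2342]
ee_rot: [-0.588, 0.591, 0.394, -0.387]
force: [0.4, 1.0, 0.9]
opening: 1.0
```

Call:
{"fn": "servo_tool", "kwargs": {"plan": [[[0, 0, 0], 10], [[0, 0, 0], 10], [[0, 0, 0], 10], [[0, 0, 0], 10], [[0, 0, 0], 10], [[0, 0, 0], 10], [[0, 0, 0], 10], [[0, 0, 0], 0]]}}

```text
time: 3.55
tool_pos: [0.5662, -0.1307, 0.233]
ee_rot: [0.707, -0.705, 0.031, -0.037]
force: [-0.5, 0.8, -0.2]
opening: 0.996
```

```bash
python3 - <<'E'
from h import *
to([.5883,-.171,.2],0)
E
```

```text
t 3.55 tcp [ 566.2 -130.7  233. ] yaw -5.49 tilt [ 0.009  0.002 -1.   ] F [-0.5   0.76 -0.15] T [-0.01  0.   -0.01] op 0.996 J [-0.44  0.17  1.58  0.01  1.38 -0.34]
shift tool mm [ 25.5  33.1 -38.1]
turn about tool y deg -5.49
```

Call:
{"fn": "servo_tool", "kwargs": {"plan": [[[0.025, 0.033, -0.038], -5], [[0, 0.025, 0], 0], [[0, 0, 0], 0]]}}

```text
time: 3.92
tool_pos: [0.5894, -0.1719, 0.1748]
ee_rot: [0.708, -0.707, -0.006, -0.002]
force: [-0.1, 0.4, 0.1]
opening: 1.002
```

```bash
python3 - <<'E'
from h import *
to([.5883,-.171,.082],0)
c=r.camera("wrist");cv2.imwrite("pics/w1.png",c["frame"][:,:,::-1])
c=r.camera("top");cv2.imwrite("pics/t1.png",c["frame"][:,:,::-1])
to([.5883,-.171,.082],0)
E
```

```text
t 3.92 tcp [ 589.4 -171.9  174.8] yaw 0.31 tilt [ 0.011  0.001 -1.   ] F [-0.11  0.38  0.13] T [0.01 0.04 0.02] op 1.002 J [-0.48  0.3   1.55  0.01  1.29 -0.49]
shift tool mm [-2.2 92.7  0.8]
turn about tool y deg 0.31
t 4.03 tcp [ 590.8 -172.5  177.6] yaw 0.26 tilt [ 0.016 -0.001 -1.   ] F [ 0.24 -0.26 -0.08] T [0.03 0.01 0.02] op 0.997 J [-0.48  0.29  1.55  0.01  1.29 -0.49]
shift tool mm [-4.  95.5  1.6]
turn about tool y deg 0.26
```

View pics/w1.png

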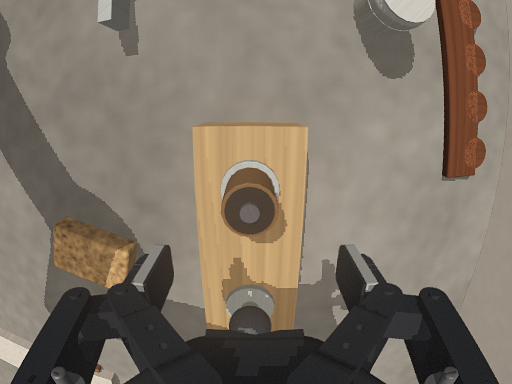

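```bash
cat >> h.py <<'E'
def avg(n=6):
    P=[];D=[];F=[];T=[];Y=[]
    for i in range(n):
        r.camera("top");o,R=st();P.append(o["tool_pos"]*1000);D.append(R[:,1]);F.append(o["force"]);T.append(o["ft_torque"]);Y.append(np.degrees(np.arctan2(R[1,0],R[0,0])))
    print("t",o["time"],"P",np.round(np.mean(P,0),2),"sd",np.round(np.std(P,0),2),"yaw",round(np.mean(Y),2),"tilt",np.round(np.mean(D,0),4),"sd",np.round(np.std(D,0),4),"F",np.round(np.mean(F,0),2),"T",np.round(np.mean(T,0),3),"op",round(o["opening"],3))
    return np.mean(P,0)
E
python3 - <<'E'
from h import *
avg(8)
E
```

```text
t 4.425 P [ 591.16 -172.43  178.28] sd [0.18 0.06 0.38] yaw 0.21 tilt [ 0.017  -0.0017 -0.9999] sd [0.0005 0.0003 0.    ] F [0.34 0.04 0.08] T [-0.018 -0.004 -0.007] op 1.002
```

Call:
{"fn": "servo_tool", "kwargs": {"plan": [[[-0.003, 0.02, 0.001], 0], [[0, 0.02, 0], 0], [[0, 0.02, 0], 0], [[0, 0.015, 0], 0], [[0, 0.01, 0], 0], [[0, 0, 0], 0]]}}

```text
time: 5.18
tool_pos: [0.59, -0.1716, 0.0894]
ee_rot: [-0.706, 0.708, 0.008, 0.005]
force: [-0.9, 0.1, -0.9]
opening: 1.001
```

```bash
python3 - <<'E'
from h import *
avg(3)
to([.5883,-.171,.082],0)
E
```

```text
t 5.325 P [ 590.73 -172.04   90.71] sd [0.26 0.15 0.45] yaw 0.23 tilt [ 0.0195 -0.003  -0.9998] sd [0.0007 0.0004 0.    ] F [-0.3  -0.39  0.17] T [-0.005 -0.026 -0.034] op 0.995
t 5.33 tcp [ 591.  -172.2   91.2] yaw 0.22 tilt [ 0.02  -0.003 -1.   ] F [-0.55 -0.72 -0.6 ] T [-0.01 -0.05 -0.01] op 0.995 J [-0.48  0.39  1.61  0.01  1.12 -0.49]
shift tool mm [-2.9  9.2  1.3]
turn about tool y deg 0.22
```

Call:
{"fn": "servo_tool", "kwargs": {"plan": [[[-0.003, 0.007, 0.001], 0], [[0, 0, 0], 0]]}}

```text
time: 5.58
tool_pos: [0.5886, -0.1715, 0.0848]
ee_rot: [-0.705, 0.709, 0.009, 0.006]
force: [-0.2, 0.3, -0.3]
opening: 1.0
```

Call:
{"fn": "servo_tool", "kwargs": {"plan": [[[0, 0, 0], 0], [[0, 0, 0], 0], [[0, 0, 0], 0], [[0, 0, 0], 0], [[0, 0, 0], 0], [[0, 0, 0], 0]], "gripper": -1, "squeeze": 80}}

```text
time: 6.32
tool_pos: [0.5891, -0.1719, 0.0861]
ee_rot: [-0.705, 0.709, 0.01, 0.007]
force: [-0.4, 0.0, 1.8]
opening: 0.472
```

```bash
python3 - <<'E'
from h import *
avg(3)
E
```

```text
t 6.475 P [ 589.11 -171.89   86.05] sd [0.01 0.02 0.01] yaw 0.24 tilt [ 0.0233 -0.0053 -0.9997] sd [0. 0. 0.] F [-0.3  -0.01  0.48] T [-0.008  0.134  0.011] op 0.472
```

Call:
{"fn": "servo_tool", "kwargs": {"plan": [[[0, -0.02, 0], 0], [[0, -0.035, 0], 0], [[0, -0.045, 0], 0], [[0, -0.035, 0], 0], [[0, 0, 0], 0], [[0, 0, 0], 0]]}}

```text
time: 7.22
tool_pos: [0.5834, -0.1696, 0.2237]
ee_rot: [-0.707, 0.708, 0.008, 0.005]
force: [-0.3, 0.0, -4.7]
opening: 0.473
```

```bash
python3 - <<'E'
from h import *
avg(3)
to([.5912,.2192,.215],0)
E
```

```text
t 7.375 P [ 583.5  -169.6   223.58] sd [0.09 0.03 0.2 ] yaw 0.23 tilt [ 0.0173 -0.0015 -0.9998] sd [0.0004 0.0002 0.    ] F [ 0.04  0.01 -4.09] T [-0.024  0.013  0.002] op 0.471
t 7.38 tcp [ 583.4 -169.6  223.4] yaw 0.23 tilt [ 0.017 -0.001 -1.   ] F [ 0.73 -0.17 -4.57] T [-0.03  0.03  0.04] op 0.471 J [-0.48  0.23  1.53  0.01  1.37 -0.49]
shift tool mm [  9.2   8.  388.7]
turn about tool y deg 0.23
```

Call:
{"fn": "servo_tool", "kwargs": {"plan": [[[0.002, 0, 0.03], 0], [[0, 0, 0.05], 0], [[0, 0, 0.05], 0], [[0, 0, 0.055], 0], [[0, 0, 0.055], 0], [[0, 0, 0.055], 0], [[0, 0, 0.05], 0], [[0, 0, 0.03], 0], [[0, 0, 0], 0]]}}

```text
time: 8.5
tool_pos: [0.5779, 0.2169, 0.2081]
ee_rot: [0.707, -0.707, 0.002, 0.002]
force: [-1.2, -1.6, -3.7]
opening: 0.473
```

```bash
python3 - <<'E'
from h import *
avg(3)
to([.5912,.2192,.215],0)
E
```

```text
t 8.65 P [578.31 214.69 208.34] sd [0.32 0.69 0.35] yaw -0.08 tilt [-5.4e-03  1.0e-04 -1.0e+00] sd [0.0006 0.0001 0.    ] F [ 0.21 -0.39 -4.1 ] T [-0.019  0.043  0.005] op 0.474
t 8.65 tcp [578.7 213.9 208.8] yaw -0.15 tilt [-0.005  0.    -1.   ] F [ 0.6  -1.14 -3.71] T [-0.02  0.06 -0.02] op 0.474 J [0.16 0.29 1.49 0.   1.37 0.16]
shift tool mm [12.5 -6.3  5.3]
turn about tool y deg -0.15
```

Call:
{"fn": "servo_tool", "kwargs": {"plan": [[[0.012, 0, 0.005], 0], [[0, 0, 0], 0], [[0, 0, 0], 0]]}}

```text
time: 9.02
tool_pos: [0.5909, 0.2152, 0.2079]
ee_rot: [-0.707, 0.708, -0.005, 0.0]
force: [-0.5, 0.4, -4.0]
opening: 0.469
```

```bash
python3 - <<'E'
from h import *
avg(3)
to([.5912,.2192,.215],0)
for cam in("scene","top","wrist"):
    c=r.camera(cam);f=c["frame"][:,:,::-1]
    if cam=="scene": f=cv2.resize(f[110:290,240:400],None,fx=3.3,fy=3.3,interpolation=cv2.INTER_CUBIC)
    cv2.imwrite(f"pics/a_{cam}.png",f)
    if cam=="scene":
        W=world(c);s=r.silhouettes(cam,"sanding_drum")
        if s:
            m=s[0]["pixels"];print(s[0]["confidence"],m.sum());p=W[m];np.save("p.npy",p);p=p[p[:,2]>0.14]
            # cyl slices
            for lo in np.arange(.13,.26,.008):
                q=p[(p[:,2]>lo)&(p[:,2]<lo+.008)]
                if len(q)>5: print(round(lo,3),len(q),np.round(q.mean(0)*1000,1))
E
```

```text
t 9.175 P [590.93 215.47 208.06] sd [0.02 0.22 0.06] yaw -0.39 tilt [-0.0061 -0.0011 -1.    ] sd [0.0001 0.0001 0.    ] F [-0.55  0.5  -3.88] T [ 0.011 -0.005 -0.032] op 0.468
t 9.18 tcp [590.9 215.7 208.1] yaw -0.37 tilt [-0.006 -0.001 -1.   ] F [-0.66 -0.35 -3.97] T [ 0.05 -0.02 -0.03] op 0.468 J [0.16 0.32 1.46 0.   1.37 0.16]
shift tool mm [ 0.2 -6.9  3.5]
turn about tool y deg -0.37
0.84 416
0.138 10 [595.  218.2 142.3]
0.146 18 [596.8 216.9 149.9]
0.154 16 [598.1 215.8 157.8]
0.162 6 [599.9 218.  164.7]
0.178 7 [608.3 226.5 184.7]
0.186 119 [604.2 219.5 191.2]
0.194 46 [603.5 222.2 197.1]
0.202 25 [603.4 228.1 206.2]
0.21 19 [604.1 229.1 214. ]
0.218 22 [601.2 230.5 221.7]
0.226 20 [603.4 229.5 229.7]
0.234 27 [601.4 230.  238.2]
0.242 62 [592.6 227.3 244.3]
```

View pics/a_scene.png

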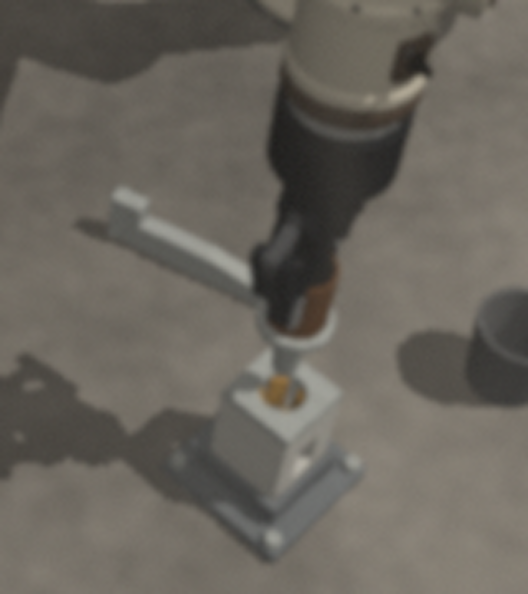

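View pics/a_wrist.png

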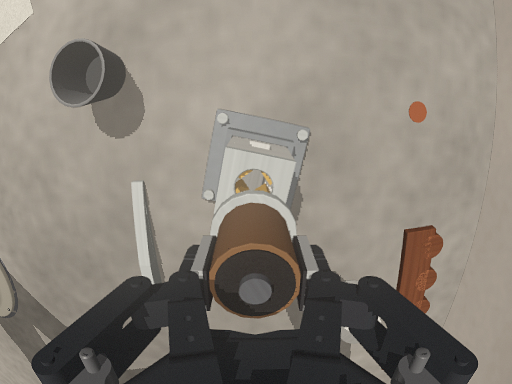

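Call:
{"fn": "servo_tool", "kwargs": {"plan": [[[0, 0.01, 0.0035], 0], [[0, 0.015, 0], 0], [[0, 0.012, 0], 0], [[0, 0.008, 0], 0], [[0, 0, 0], 0]]}}

```text
time: 10.0
tool_pos: [0.5895, 0.22, 0.1583]
ee_rot: [-0.707, 0.708, -0.005, -0.001]
force: [0.8, -0.2, -3.5]
opening: 0.473
```

```bash
python3 - <<'E'
from h import *
avg(3)
to([.5912,.2192,.150],0)
E
```

```text
t 10.15 P [590.2  220.1  159.47] sd [0.28 0.07 0.49] yaw -0.31 tilt [-0.0068 -0.001  -1.    ] sd [0.0008 0.0002 0.    ] F [ 0.13  0.36 -3.21] T [-0.025  0.022  0.02 ] op 0.471
t 10.15 tcp [590.5 220.2 160. ] yaw -0.31 tilt [-0.006 -0.001 -1.   ] F [ 0.97  0.21 -3.2 ] T [-0.    0.02  0.02] op 0.471 J [0.17 0.36 1.5  0.   1.29 0.17]
shift tool mm [ 0.7 10.  -1. ]
turn about tool y deg -0.31
```

Call:
{"fn": "servo_tool", "kwargs": {"plan": [[[0.0005, 0.008, -0.001], 0], [[0, 0.006, 0], 0], [[0, 0.002, 0], 0], [[0, 0, 0], 0]]}}

```text
time: 10.65
tool_pos: [0.5914, 0.219, 0.1439]
ee_rot: [-0.707, 0.707, -0.004, 0.0]
force: [-0.7, 0.1, -3.9]
opening: 0.474
```

```bash
python3 - <<'E'
from h import *
avg(2)
E
```

```text
t 10.75 P [591.44 219.04 144.08] sd [0.03 0.01 0.08] yaw -0.31 tilt [-4.4e-03 -8.0e-04 -1.0e+00] sd [0.0001 0.     0.    ] F [-0.95 -0.18 -4.33] T [-0.057  0.095  0.017] op 0.467
```

Free at 12 mm above the expected home height. I'll go down gently to find first contact.

Call:
{"fn": "servo_tool", "kwargs": {"plan": [[[0, 0.002, 0], 0], [[0, 0.002, 0], 0], [[0, 0, 0], 0]]}}

```text
time: 11.12
tool_pos: [0.5911, 0.2191, 0.1404]
ee_rot: [-0.707, 0.707, -0.004, -0.0]
force: [-0.5, -0.2, -4.8]
opening: 0.473
```

Call:
{"fn": "servo_tool", "kwargs": {"plan": [[[0, 0.002, 0], 0], [[0, 0, 0], 0]]}}

```text
time: 11.38
tool_pos: [0.591, 0.2192, 0.1388]
ee_rot: [-0.707, 0.707, -0.004, -0.0]
force: [-1.9, -0.5, -3.9]
opening: 0.471
```

Call:
{"fn": "servo_tool", "kwargs": {"plan": [[[0, 0.002, 0], 0], [[0, 0, 0], 0]]}}

```text
time: 11.62
tool_pos: [0.591, 0.2192, 0.1379]
ee_rot: [-0.707, 0.707, -0.004, -0.0]
force: [-2.2, -0.9, -3.0]
opening: 0.473
```

Call:
{"fn": "servo_tool", "kwargs": {"plan": [[[-0.0007, 0.002, 0], 0]]}}

```text
time: 11.75
tool_pos: [0.591, 0.2193, 0.1375]
ee_rot: [-0.707, 0.707, -0.003, 0.001]
force: [-6.2, -2.1, 10.0]
opening: 0.472
```

Call:
{"fn": "servo_tool", "kwargs": {"plan": [[[-0.0003, 0.003, 0], 0]]}}

```text
time: 11.88
tool_pos: [0.591, 0.2194, 0.1367]
ee_rot: [-0.707, 0.707, -0.003, 0.001]
force: [-9.4, -1.7, 13.0]
opening: 0.47
```

Call:
{"fn": "servo_tool", "kwargs": {"plan": [[[0, 0.003, 0], 0]]}}

```text
time: 12.0
tool_pos: [0.5911, 0.2194, 0.1363]
ee_rot: [-0.707, 0.708, -0.002, 0.001]
force: [-10.2, -2.7, 13.6]
opening: 0.471
```

Call:
{"fn": "servo_tool", "kwargs": {"plan": [[[-0.0015, 0.001, 0], 0]]}}

```text
time: 12.12
tool_pos: [0.5907, 0.2193, 0.1369]
ee_rot: [-0.707, 0.708, -0.001, 0.002]
force: [-0.4, -1.1, -1.1]
opening: 0.472
```

```bash
python3 - <<'E'
from h import *
to([.5912,.2192,.132],0)
E
```

```text
t 12.12 tcp [590.7 219.3 136.9] yaw -0.25 tilt [ 0.001 -0.001 -1.   ] F [-0.35 -1.06 -1.13] T [-0.29 -0.09 -0.02] op 0.472 J [ 0.16  0.38  1.52 -0.    1.24  0.17]
shift tool mm [ 0.5  4.9 -0.1]
turn about tool y deg -0.25
```

Call:
{"fn": "servo_tool", "kwargs": {"plan": [[[-0.002, -0.001, 0], 0]]}}

```text
time: 12.25
tool_pos: [0.5901, 0.2191, 0.1372]
ee_rot: [-0.707, 0.708, 0.0, 0.003]
force: [7.1, -0.3, -13.3]
opening: 0.472
```

```bash
python3 - <<'E'
from h import *
to([.5912,.2192,.132],0)
c=r.camera("scene")
f=c["frame"][:,:,::-1];cv2.imwrite("pics/b.png",cv2.resize(f[110:290,240:400],None,fx=3.3,fy=3.3,interpolation=cv2.INTER_CUBIC))
c=r.camera("wrist")
f=c["frame"][:,:,::-1];cv2.imwrite("pics/bw.png",f)
to([.5912,.2192,.132],0)
E
```

```text
t 12.25 tcp [590.1 219.1 137.2] yaw -0.27 tilt [ 0.005 -0.001 -1.   ] F [  7.12  -0.27 -13.27] T [-0.06 -1.69 -0.  ] op 0.472 J [ 0.16  0.38  1.53 -0.    1.23  0.17]
shift tool mm [1.1 5.2 0.1]
turn about tool y deg -0.27
t 12.35 tcp [590.1 219.2 137.3] yaw -0.27 tilt [ 0.005 -0.001 -1.   ] F [ 4.92 -0.48 -6.62] T [-0.12 -1.18 -0.05] op 0.474 J [ 0.16  0.38  1.53 -0.    1.23  0.17]
shift tool mm [1.1 5.3 0.1]
turn about tool y deg -0.27
```

View pics/b.png

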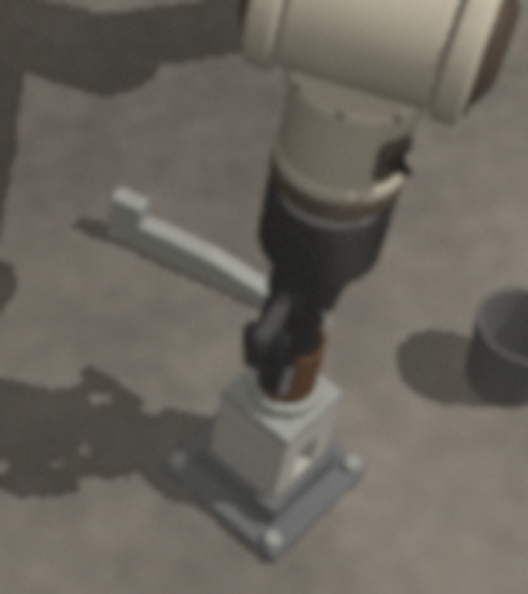

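View pics/bw.png

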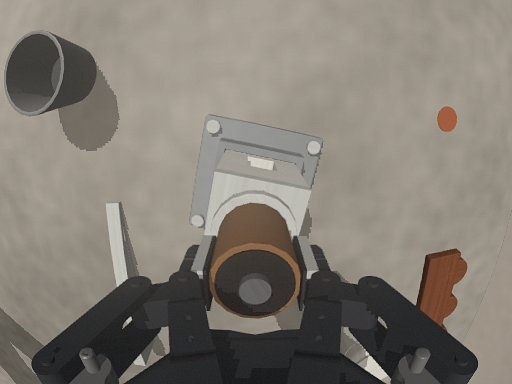

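Call:
{"fn": "servo_tool", "kwargs": {"plan": [[[-0.001, 0.002, 0], 8], [[-0.002, 0.003, 0], 10], [[-0.002, 0.003, 0], 10]]}}

```text
time: 12.72
tool_pos: [0.5895, 0.2194, 0.1345]
ee_rot: [0.685, -0.684, 0.172, -0.183]
force: [-2.3, -4.3, 9.3]
opening: 0.475
```

```bash
python3 - <<'E'
from h import *
to([.5912,.2192,.132],0)
E
```

```text
t 12.72 tcp [589.5 219.4 134.5] yaw -29.07 tilt [ 0.015 -0.002 -1.   ] F [-2.3  -4.26  9.32] T [-0.85  0.53  0.17] op 0.475 J [ 0.17  0.37  1.54 -0.    1.22  0.68]
shift tool mm [1.6 2.5 0.7]
turn about tool y deg -29.07
```

Call:
{"fn": "servo_tool", "kwargs": {"plan": [[[-0.001, 0.003, -0.001], -10], [[-0.001, 0.003, 0], -10], [[-0.001, 0.003, 0], -10]]}}

```text
time: 13.1
tool_pos: [0.5898, 0.2195, 0.133]
ee_rot: [-0.706, 0.708, 0.018, -0.001]
force: [-4.3, -2.3, 10.5]
opening: 0.47
```

```bash
python3 - <<'E'
from h import *
to([.5912,.2192,.132],0)
E
```

```text
t 13.1 tcp [589.8 219.5 133. ] yaw 1.52 tilt [ 0.024 -0.001 -1.   ] F [-4.28 -2.32 10.5 ] T [-0.57  1.17 -0.43] op 0.47 J [ 0.17  0.37  1.55 -0.01  1.2   0.14]
shift tool mm [ 1.4  1.  -0.3]
turn about tool y deg 1.52
```

Call:
{"fn": "servo_tool", "kwargs": {"plan": [[[0, 0.003, 0], -10], [[0, 0.003, 0], -10], [[0, 0.003, 0], -10]]}}

```text
time: 13.48
tool_pos: [0.5906, 0.2196, 0.1315]
ee_rot: [-0.677, 0.682, 0.205, -0.189]
force: [-7.9, -2.4, 13.9]
opening: 0.476
```

```bash
python3 - <<'E'
from h import *
to([.5912,.2192,.132],0)
E
```

```text
t 13.47 tcp [590.6 219.6 131.5] yaw 32.35 tilt [ 0.024 -0.    -1.   ] F [-7.93 -2.43 13.92] T [-0.44  1.76 -0.58] op 0.476 J [ 0.17  0.37  1.55 -0.    1.2  -0.4 ]
shift tool mm [ 0.3 -0.5 -0.7]
turn about tool y deg 32.35
```

Call:
{"fn": "servo_tool", "kwargs": {"plan": [[[0, 0.003, 0], 10], [[0, 0.003, 0], 10], [[0, 0.0035, 0], 10]]}}

```text
time: 13.85
tool_pos: [0.5901, 0.2193, 0.1305]
ee_rot: [-0.706, 0.708, 0.02, -0.004]
force: [-10.7, -2.3, 18.4]
opening: 0.471
```

```bash
python3 - <<'E'
from h import *
to([.5912,.2192,.132],0)
E
```

```text
t 13.85 tcp [590.1 219.3 130.5] yaw 1.92 tilt [ 0.022 -0.003 -1.   ] F [-10.67  -2.33  18.41] T [-0.64  2.37  0.66] op 0.471 J [ 0.17  0.37  1.55 -0.01  1.2   0.14]
shift tool mm [ 1.1 -1.5 -0.2]
turn about tool y deg 1.92
```

Call:
{"fn": "servo_tool", "kwargs": {"plan": [[[0, 0.0035, 0], 10], [[0, 0.0035, 0], 10], [[0, 0.0035, 0], 10]]}}

```text
time: 14.22
tool_pos: [0.5896, 0.2194, 0.1301]
ee_rot: [-0.685, 0.685, -0.168, 0.183]
force: [-11.3, -2.7, 18.9]
opening: 0.476
```

```bash
python3 - <<'E'
from h import *
to([.5912,.2192,.132],0)
E
```

```text
t 14.22 tcp [589.6 219.4 130.1] yaw -28.76 tilt [ 0.02  -0.005 -1.   ] F [-11.33  -2.69  18.87] T [-0.55  2.41  0.6 ] op 0.476 J [ 0.17  0.37  1.55 -0.01  1.2   0.67]
shift tool mm [ 1.5 -1.8  0.5]
turn about tool y deg -28.76
```

Call:
{"fn": "servo_tool", "kwargs": {"plan": [[[0, 0.003, 0], -10], [[0, 0.003, 0], -10], [[0, 0.003, 0], -10]]}}

```text
time: 14.6
tool_pos: [0.5902, 0.2194, 0.131]
ee_rot: [-0.705, 0.709, 0.018, -0.004]
force: [-8.6, -2.9, 15.2]
opening: 0.473
```

```bash
python3 - <<'E'
from h import *
to([.5912,.2192,.132],0)
E
```

```text
t 14.6 tcp [590.2 219.4 131. ] yaw 1.73 tilt [ 0.02  -0.005 -1.   ] F [-8.61 -2.9  15.23] T [-0.45  2.   -0.68] op 0.473 J [ 0.17  0.37  1.54 -0.01  1.21  0.14]
shift tool mm [ 1.  -1.  -0.2]
turn about tool y deg 1.73
```

Call:
{"fn": "servo_tool", "kwargs": {"plan": [[[0, 0.003, 0], 0], [[0, 0.003, 0], 0]]}}

```text
time: 14.85
tool_pos: [0.5902, 0.2193, 0.1309]
ee_rot: [-0.705, 0.709, 0.018, -0.004]
force: [-9.5, -3.1, 15.9]
opening: 0.473
```

```bash
python3 - <<'E'
from h import *
to([.5912,.2192,.132],0)
E
```

```text
t 14.85 tcp [590.2 219.3 130.9] yaw 1.83 tilt [ 0.019 -0.005 -1.   ] F [-9.5  -3.1  15.94] T [-0.44  1.99 -0.  ] op 0.473 J [ 0.17  0.37  1.54 -0.01  1.21  0.14]
shift tool mm [ 1.  -1.  -0.2]
turn about tool y deg 1.83
```

Call:
{"fn": "servo_tool", "kwargs": {"plan": [[[0, 0, 0], 0], [[0, 0, 0], 0]]}}

```text
time: 15.1
tool_pos: [0.5901, 0.2193, 0.132]
ee_rot: [-0.705, 0.709, 0.018, -0.004]
force: [-0.5, -0.9, -1.2]
opening: 0.472
```

```bash
python3 - <<'E'
from h import *
to([.5912,.2192,.132],0)
c=r.camera("scene");W=world(c)
f=c["frame"][:,:,::-1];cv2.imwrite("pics/c.png",cv2.resize(f[180:280,290:370],None,fx=6,fy=6,interpolation=cv2.INTER_CUBIC))
d=np.linalg.norm(W[:,:,:2]-[.591,.2192],axis=2)
for lo,hi in((.0215,.0245),(.0275,.036)):
    m=(d>lo)&(d<hi)&(W[:,:,2]>.09)&(W[:,:,2]<.13);z=W[:,:,2][m];print(lo,m.sum(),np.median(z),z.std(),np.round(np.percentile(z,[10,25,75,90]),4))
E
```

```text
t 15.1 tcp [590.1 219.3 132. ] yaw 1.82 tilt [ 0.019 -0.005 -1.   ] F [-0.49 -0.93 -1.2 ] T [-0.15  0.28 -0.01] op 0.472 J [ 0.17  0.37  1.54 -0.01  1.21  0.14]
shift tool mm [ 1.1  0.  -0.2]
turn about tool y deg 1.82
0.0215 80 0.11582898545764309 0.003818354535269936 [0.1084 0.1121 0.117  0.1184]
0.0275 222 0.10661712973839332 0.006360105861932762 [0.0932 0.0991 0.1091 0.1102]
```

View pics/c.png

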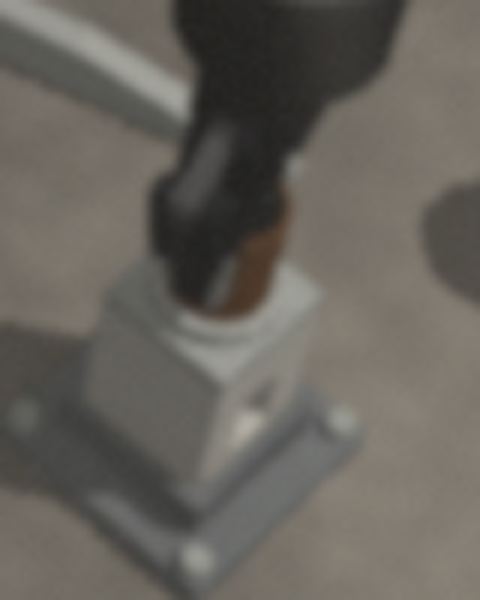

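Call:
{"fn": "servo_tool", "kwargs": {"plan": [[[0, 0, 0], 0], [[0, 0, 0], 0], [[0, 0, 0], 0], [[0, 0, 0], 0], [[0, 0, 0], 0]], "gripper": 1}}

```text
time: 15.78
tool_pos: [0.5916, 0.2199, 0.132]
ee_rot: [-0.706, 0.708, 0.019, -0.003]
force: [-0.4, 0.4, 0.5]
opening: 0.995
```

Call:
{"fn": "servo_tool", "kwargs": {"plan": [[[0, -0.02, 0], 0], [[0, -0.04, 0], 0], [[0, -0.04, 0], 0], [[0, -0.02, 0], 0], [[0, 0, 0], 0]]}}

```text
time: 16.4
tool_pos: [0.5896, 0.2206, 0.262]
ee_rot: [-0.706, 0.708, 0.021, -0.001]
force: [0.3, -0.2, 0.4]
opening: 1.0
```

```bash
python3 - <<'E'
from h import *
avg(3)
to([.446,.008,.24],1.3)
c=r.camera("scene");W=world(c)
f=c["frame"][:,:,::-1];cv2.imwrite("pics/d.png",cv2.resize(f[180:280,290:370],None,fx=6,fy=6,interpolation=cv2.INTER_CUBIC))
s=r.silhouettes("scene","sanding_drum")[0];p=W[s["pixels"]];print(s["confidence"],np.percentile(p[:,2],[50,90,97]),np.round(p[p[:,2]>.155].mean(0),4))
E
```

```text
t 16.55 P [588.5  220.38 259.23] sd [0.5  0.09 1.24] yaw 1.81 tilt [ 0.0241 -0.0031 -0.9997] sd [0.002  0.0003 0.    ] F [-0.12 -0.06 -0.31] T [ 0.01  -0.012 -0.015] op 1.003
t 16.55 tcp [587.9 220.3 257.8] yaw 1.81 tilt [ 0.022 -0.004 -1.   ] F [-0.09  0.84 -0.76] T [ 0.02 -0.    0.02] op 1.003 J [ 0.17  0.26  1.42 -0.01  1.43  0.14]
shift tool mm [-148.9   15.5 -207.6]
turn about tool y deg 0.51
0.89 [nan nan nan] [0.5943 0.2193 0.167 ]
```

View pics/d.png

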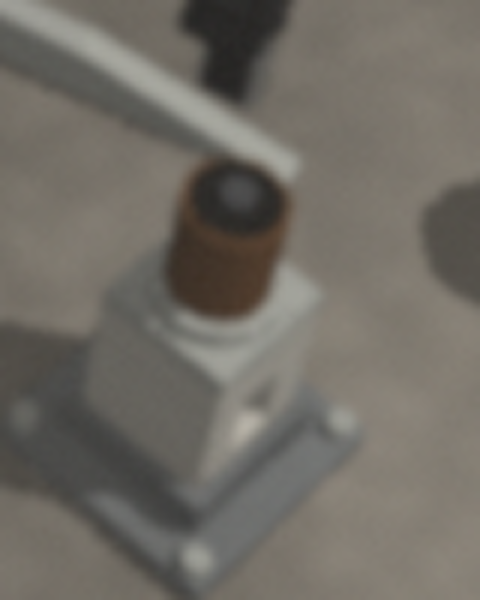

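Call:
{"fn": "servo_tool", "kwargs": {"plan": [[[-0.02, 0, -0.028], 0], [[-0.03, 0, -0.042], 0], [[-0.035, 0, -0.05], 0], [[-0.03, 0, -0.042], 0], [[-0.02, 0, -0.028], 0], [[-0.01, 0, -0.014], 0], [[0, 0, 0], 0], [[0, 0, 0], 0]]}}

```text
time: 17.65
tool_pos: [0.4409, 0.0067, 0.2457]
ee_rot: [-0.706, 0.708, 0.013, -0.01]
force: [-0.3, -0.4, -0.4]
opening: 0.998
```

```bash
python3 - <<'E'
from h import *
avg(3)
to([.446,.008,.15],1.3)
c=r.camera("wrist");cv2.imwrite("pics/e.png",c["frame"][:,:,::-1])
E
```

```text
t 17.8 P [441.06   6.84 245.81] sd [0.08 0.03 0.12] yaw 1.87 tilt [ 0.0049 -0.0029 -1.    ] sd [0.0002 0.0001 0.    ] F [-0.31  0.65 -0.25] T [ 0.005  0.031 -0.021] op 1.001
t 17.8 tcp [441.1   6.9 245.9] yaw 1.88 tilt [ 0.005 -0.003 -1.   ] F [-0.29  1.36 -0.07] T [0.03 0.04 0.01] op 1.001 J [-0.26 -0.22  1.94 -0.    1.42 -0.29]
shift tool mm [ 4.4 96.   1.3]
turn about tool y deg 0.58
```

View pics/e.png

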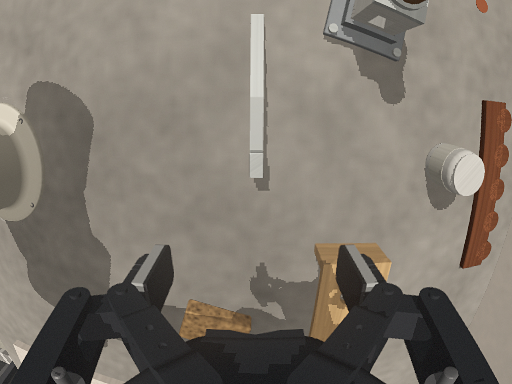

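Call:
{"fn": "servo_tool", "kwargs": {"plan": [[[0.004, 0.02, 0.001], 0.5], [[0, 0.035, 0], 0], [[0, 0.04, 0], 0], [[0, 0.035, 0], 0], [[0, 0.02, 0], 0], [[0, 0, 0], 0], [[0, 0, 0], 0]]}}

```text
time: 18.73
tool_pos: [0.4496, 0.0099, 0.0939]
ee_rot: [-0.706, 0.708, 0.014, -0.007]
force: [-0.5, 0.6, 0.5]
opening: 0.996
```

```bash
python3 - <<'E'
from h import *
avg(3)
to([.4457,.008,.014],1.3)
c=r.camera("wrist");cv2.imwrite("pics/e2.png",c["frame"][:,:,::-1])
E
```

```text
t 18.875 P [449.7    9.8   94.04] sd [0.07 0.07 0.08] yaw 1.68 tilt [ 0.0104 -0.0039 -0.9999] sd [0.0003 0.0001 0.    ] F [-0.06 -0.12  0.15] T [-0.003 -0.017  0.012] op 1.001
t 18.88 tcp [449.8   9.7  94.1] yaw 1.67 tilt [ 0.011 -0.004 -1.   ] F [-0.25 -0.05  0.04] T [-0.03  0.   -0.02] op 1.001 J [-0.25 -0.02  2.07 -0.    1.07 -0.28]
shift tool mm [-5.  80.1 -1.2]
turn about tool y deg 0.37
```

View pics/e2.png

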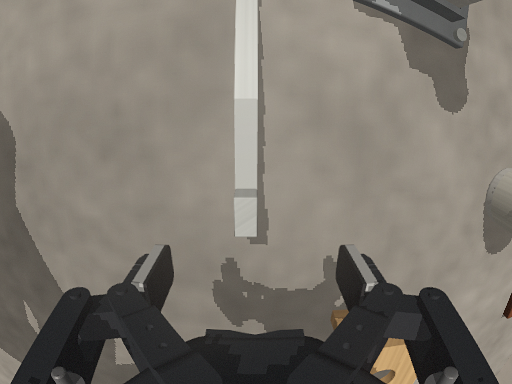

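Call:
{"fn": "servo_tool", "kwargs": {"plan": [[[-0.0045, 0.015, -0.0015], 0.4], [[0, 0.02, 0], 0], [[0, 0.018, 0], 0], [[0, 0.012, 0], 0], [[0, 0.006, 0], 0], [[0, 0, 0], 0], [[0, 0, 0], 0]]}}

```text
time: 19.8
tool_pos: [0.4458, 0.007, 0.0201]
ee_rot: [-0.705, 0.709, 0.012, -0.003]
force: [0.8, 0.2, -0.0]
opening: 1.003
```

```bash
python3 - <<'E'
from h import *
avg(2)
to([.4457,.008,.014],1.3)
c=r.camera("wrist");cv2.imwrite("pics/e3.png",c["frame"][:,:,::-1])
E
```

```text
t 19.9 P [445.89   7.03  20.16] sd [0.01 0.01 0.02] yaw 1.18 tilt [ 0.0131 -0.0049 -0.9999] sd [0. 0. 0.] F [ 0.29 -0.1   0.32] T [-0.028  0.007  0.01 ] op 0.999
t 19.9 tcp [445.9   7.   20.2] yaw 1.18 tilt [ 0.013 -0.005 -1.   ] F [0.34 0.24 0.12] T [-0.02  0.02  0.01] op 0.999 J [-0.26  0.12  2.11 -0.    0.9  -0.27]
shift tool mm [-0.3  6.2  1. ]
turn about tool y deg -0.12
```

View pics/e3.png

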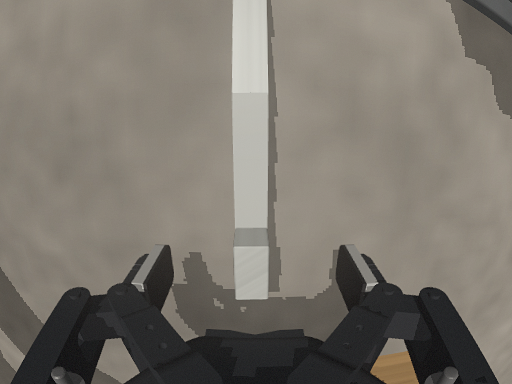

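Call:
{"fn": "servo_tool", "kwargs": {"plan": [[[0, 0.005, 0.001], 0], [[0, 0, 0], 0]]}}

```text
time: 20.2
tool_pos: [0.4463, 0.008, 0.0153]
ee_rot: [-0.705, 0.709, 0.012, -0.002]
force: [-0.1, 0.4, 0.5]
opening: 1.0
```

Call:
{"fn": "servo_tool", "kwargs": {"plan": [[[0, 0, 0], 0], [[0, 0, 0], 0], [[0, 0, 0], 0], [[0, 0, 0], 0], [[0, 0, 0], 0], [[0, 0, 0], 0], [[0, 0, 0], 0]], "gripper": -1, "squeeze": 100}}

```text
time: 21.08
tool_pos: [0.4466, 0.0079, 0.0157]
ee_rot: [-0.705, 0.709, 0.012, -0.002]
force: [-0.7, 0.3, 0.7]
opening: 0.171
```

```bash
python3 - <<'E'
from h import *
avg(2)
for cam in("top","scene"):
    c=r.camera(cam);W=world(c)
    s=r.silhouettes(cam,"drift")[0];p=W[s["pixels"]];p=p[(p[:,2]>.006)&(p[:,2]<.032)&(p[:,1]>.03)]
    q=p[:,:2]-p[:,:2].mean(0);u=np.linalg.svd(q,full_matrices=False)[2][0];u*=np.sign(u[1]);print(cam,s["confidence"],len(p),np.degrees(np.arctan2(u[1],u[0])),p.mean(0),p[:,1].max())
E
```

```text
t 21.175 P [446.63   7.9   15.69] sd [0.01 0.01 0.  ] yaw 1.19 tilt [ 0.0145 -0.0053 -0.9999] sd [0. 0. 0.] F [ 0.41 -0.46 -0.08] T [0.067 0.049 0.007] op 0.171
top 0.61 211 91.71864532548608 [0.44526099 0.14983232 0.01558306] 0.1964782716636965
scene 0.88 445 93.42557512145777 [0.44672665 0.10070421 0.01979257] 0.1896293341797713
```

Call:
{"fn": "servo_tool", "kwargs": {"plan": [[[0, -0.01, 0], 0], [[0, -0.025, 0], 0], [[0, -0.025, -0.01], 0], [[0, -0.01, -0.015], 0], [[0.01, 0, -0.01], 3], [[0.025, 0, 0], 3], [[0.03, 0, 0], 3], [[0.02, 0, 0], 3], [[0.01, 0, 0], 1], [[0, 0, 0], 0], [[0, 0, 0], 0]]}}

```text
time: 22.75
tool_pos: [0.5394, -0.0383, 0.0818]
ee_rot: [-0.702, 0.704, -0.079, 0.08]
force: [-0.3, 0.7, -2.8]
opening: 0.174
```

```bash
python3 - <<'E'
from h import *
avg(3)
to([.5423,-.0207,.09],-11.5)
for cam in("top","scene","wrist"):
    c=r.camera(cam);f=c["frame"][:,:,::-1]
    cv2.imwrite(f"pics/g_{cam}.png",f)
    if cam!="wrist":
        W=world(c);np.savez(f"{cam}1.npz",W=W);s=r.silhouettes(cam,"drift")[0];np.save(f"m_{cam}_d1.npy",s["pixels"]);p=W[s["pixels"]];print(cam,s["confidence"],s["point"],len(p),np.round(p[np.nanargmax(p[:,1])],4),np.nanpercentile(p[:,2],[5,50,95]))
E
```

```text
t 22.9 P [539.51 -38.31  82.07] sd [0.12 0.02 0.17] yaw -12.86 tilt [ 0.0018 -0.003  -1.    ] sd [0.0004 0.0001 0.    ] F [-0.06 -0.3  -2.89] T [-0.184  0.03  -0.001] op 0.172
t 22.9 tcp [539.7 -38.3  82.3] yaw -12.85 tilt [ 0.002 -0.003 -1.   ] F [ 0.52  0.07 -2.89] T [-0.14  0.01  0.  ] op 0.172 J [-0.29  0.24  1.82 -0.    1.08 -0.07]
shift tool mm [-1.3 -7.8 17.7]
turn about tool y deg -1.35
top 0.88 [214.4, 202.8] 362 [0.5845 0.1494 0.0012] [0.0704575  0.08324861 0.09530293]
scene 0.79 [267.6, 193.2] 728 [0.5781 0.1464 0.0744] [0.06884187 0.08553278 0.10375488]
```

View pics/g_scene.png

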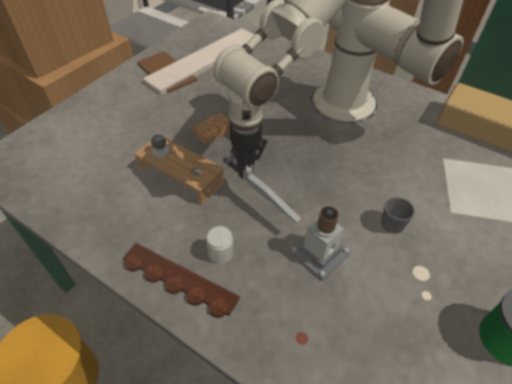

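View pics/g_wrist.png

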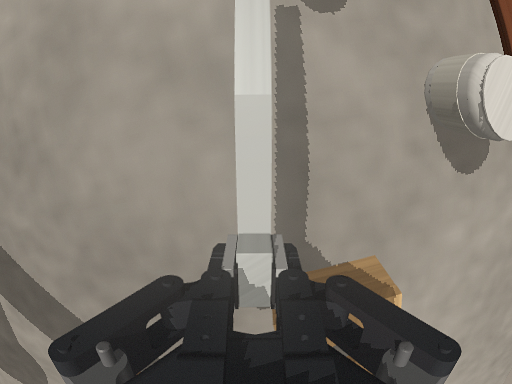

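```bash
cat > fit.py <<'E'
from h import *
def fitd(cam,W,m,zlo,tcp,yaw):
    p=W[m];p=p[~np.isnan(p[:,0])];y=np.radians(yaw);dx=np.array([-np.sin(y),np.cos(y)]);n=np.array([np.cos(y),np.sin(y)])
    q=p[:,:2]-tcp[:2];s=q@dx;l=q@n
    k=(s>.03)&(s<.2)&(abs(l)<.02)&(p[:,2]>zlo);s,l,z=s[k],l[k],p[k][:,2]
    # flat part top & slope top
    a=[]
    for lo in np.arange(.03,.195,.02):
        j=(s>lo)&(s<lo+.02)
        if j.sum()>6:
            zt=z[j];jj=zt>np.percentile(zt,60)-.003
            a.append((lo+.01,round((l[j].min()+l[j].max())*500,1),round(np.median(l[j])*1000,1),round((l[j].max()-l[j].min())*1000,1),round(np.percentile(zt,80)*1000,1)))
    print(cam,"smax",s.max()*1000);
    for t in a: print(np.round(t,3))
if __name__=="__main__":
    for cam in("top","scene"):
        fitd(cam,np.load(f"{cam}1.npz")["W"],np.load(f"m_{cam}_d1.npy"),.045,np.array([.5396,-.0383]),-12.85)
E
python3 fit.py
```

```text
top smax 191.1272406934162
[ 4.00e-02  5.00e-01 -2.60e+00  1.35e+01  9.61e+01]
[ 6.00e-02 -5.00e-01 -2.10e+00  1.12e+01  9.60e+01]
[ 0.1  1.7  0.1 16.5 92.8]
[ 0.12  1.3  -0.   16.8  88.8 ]
[ 0.14  1.    0.5  15.6  84.3 ]
[ 0.16  0.8   0.3  15.6  81.8 ]
[ 0.18  0.8   0.8  15.8  76.3 ]
scene smax 188.6245938177192
[4.00e-02 1.40e+00 6.70e+00 1.73e+01 9.64e+01]
[6.00e-02 7.00e-01 7.60e+00 1.74e+01 9.66e+01]
[8.00e-02 5.00e-01 6.40e+00 1.90e+01 9.65e+01]
[ 0.1  0.5  5.3 19.7 92. ]
[ 0.12  0.7   3.8  19.3  88.4 ]
[ 0.14  0.2   3.   19.   84.3 ]
[ 0.16 -0.2   2.2  18.3  81.2 ]
[ 0.18  0.4   0.5  17.   76.8 ]
```

Call:
{"fn": "servo_tool", "kwargs": {"plan": [[[0, 0.008, 0.005], -1], [[0, 0.01, 0.008], 0], [[0, 0.006, 0.003], 0], [[0, 0, 0], 0], [[0, 0, 0], 0]]}}

```text
time: 23.78
tool_pos: [0.5434, -0.0211, 0.0562]
ee_rot: [-0.702, 0.704, -0.072, 0.073]
force: [0.4, -0.3, -3.0]
opening: 0.172
```

```bash
cat >> h.py <<'E'
RIM=np.array([.5907,.2195]);DY=78.6
def slot(P,yaw,doff=90.5,loff=.5):
    "P mm TCP -> tip s, lateral of tip and lug in slot frame mm"
    a=np.radians(DY);d=np.array([np.cos(a),np.sin(a)]);n=np.array([np.sin(a),-np.cos(a)])
    y=np.radians(yaw+doff);u=np.array([np.cos(y),np.sin(y)])
    lug=P[:2]+0*n; tip=lug+190*u+loff*n*0
    print("tip s",round((tip-RIM*1000)@d,1),"lat tip",round((tip-RIM*1000)@n,2),"lug lat",round((lug-RIM*1000)@n,2),"underside",round(P[2]-15.7,1))
E
python3 - <<'E'
from h import *
P=avg(3); o,R=st(); slot(P,np.degrees(np.arctan2(R[1,0],R[0,0])))
from fit import fitd
y=np.degrees(np.arctan2(R[1,0],R[0,0]))
for cam in("top","scene"):
    c=r.camera(cam);W=world(c);s=r.silhouettes(cam,"drift")[0];fitd(cam,W,s["pixels"],.035,P/1000,y)
    f=c["frame"][:,:,::-1]
    f=f[140:260,130:260] if cam=="top" else f[150:280,220:380]
    cv2.imwrite(f"pics/k_{cam}.png",cv2.resize(f,None,fx=4.5,fy=4.5,interpolation=cv2.INTER_CUBIC))
E
```

```text
t 23.925 P [543.39 -21.27  56.34] sd [0.06 0.06 0.09] yaw -11.75 tilt [ 0.0021 -0.003  -1.    ] sd [0.0002 0.     0.    ] F [-0.06 -0.2  -2.82] T [-0.199  0.04  -0.016] op 0.17
tip s -55.4 lat tip 0.75 lug lat 1.21 underside 40.6
top smax 188.51835840029716
[ 4.00e-02 -6.00e-01 -2.50e+00  1.07e+01  6.99e+01]
[ 6.00e-02 -7.00e-01 -2.50e+00  1.07e+01  6.93e+01]
[ 0.1  1.  -0.3 14.9 66.5]
[ 0.12  1.4   0.8  16.3  62.8 ]
[ 0.14  1.5   0.5  16.3  59.4 ]
[ 0.16  1.1   0.6  16.4  54.3 ]
[ 0.18  0.6   0.7  14.4  50.9 ]
scene smax 188.60027891780535
[4.00e-02 9.00e-01 6.60e+00 1.83e+01 7.03e+01]
[6.00e-02 4.00e-01 6.60e+00 1.80e+01 6.99e+01]
[ 0.08  0.3   5.9  18.1  69.5 ]
[ 0.1  0.3  4.5 17.8 66.4]
[ 0.12  0.4   4.3  18.5  62.3 ]
[ 0.14  0.3   3.4  16.8  59.  ]
[ 0.16 -0.6   2.5  18.1  54.9 ]
[ 0.18 -0.7   0.8  16.9  51.3 ]
```

View pics/k_top.png

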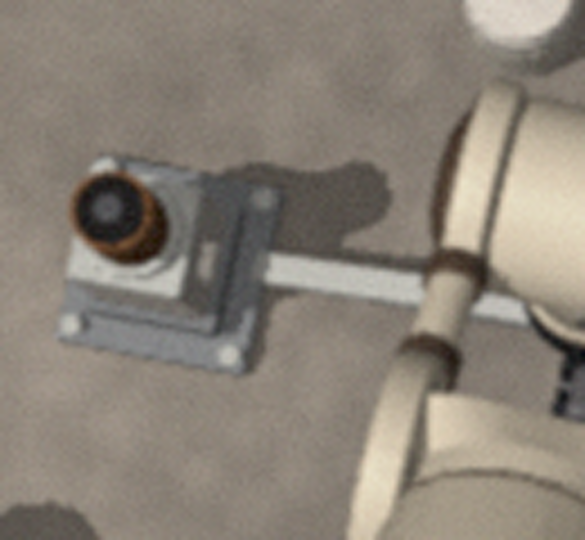

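View pics/k_scene.png

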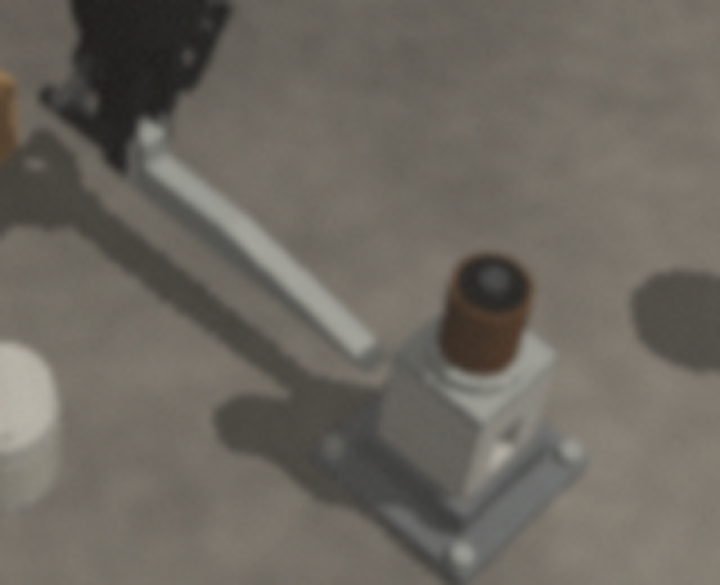

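Call:
{"fn": "servo_tool", "kwargs": {"plan": [[[-0.001, -0.002, 0.005], 0], [[0, 0, 0.01], 0], [[0, 0, 0.006], 0], [[0, 0, 0], 0]]}}

```text
time: 24.62
tool_pos: [0.5472, 0.0012, 0.0589]
ee_rot: [-0.702, 0.704, -0.071, 0.073]
force: [0.5, -0.4, -3.5]
opening: 0.174
```

```bash
python3 - <<'E'
from h import *
P=avg(2); o,R=st(); slot(P,np.degrees(np.arctan2(R[1,0],R[0,0])))
E
```

```text
t 24.725 P [547.11   0.89  58.81] sd [0.01 0.14 0.  ] yaw -11.77 tilt [ 0.0028 -0.0029 -1.    ] sd [0. 0. 0.] F [-0.97  0.11 -3.1 ] T [-0.167  0.039 -0.014] op 0.17
tip s -32.9 lat tip 0.08 lug lat 0.48 underside 43.1
```

Call:
{"fn": "servo_tool", "kwargs": {"plan": [[[0, 0, 0.008], 0], [[0, 0, 0.008], 0], [[0, 0, 0.004], 0], [[0, 0, 0], 0]]}}

```text
time: 25.22
tool_pos: [0.5514, 0.0217, 0.0586]
ee_rot: [-0.702, 0.704, -0.072, 0.074]
force: [0.0, -0.4, -2.0]
opening: 0.171
```

```bash
python3 - <<'E'
from h import *
P=avg(2); o,R=st(); slot(P,np.degrees(np.arctan2(R[1,0],R[0,0])))
c=r.camera("wrist");cv2.imwrite("pics/l.png",c["frame"][:,:,::-1])
c=r.camera("top");f=c["frame"][140:260,130:260,::-1];cv2.imwrite("pics/l_top.png",cv2.resize(f,None,fx=4.5,fy=4.5,interpolation=cv2.INTER_CUBIC))
E
```

```text
t 25.325 P [551.36  21.39  58.65] sd [0.01 0.09 0.  ] yaw -11.81 tilt [ 0.0026 -0.0029 -1.    ] sd [0. 0. 0.] F [ 0.27 -0.57 -2.46] T [-0.169  0.071 -0.016] op 0.17
tip s -12.0 lat tip 0.32 lug lat 0.6 underside 42.9
```

View pics/l.png

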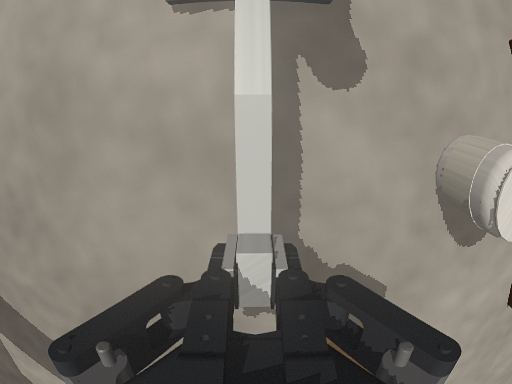

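View pics/l_top.png

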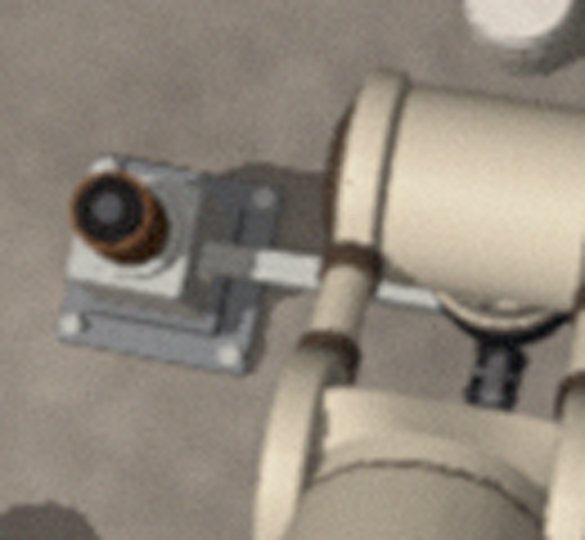

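Call:
{"fn": "servo_tool", "kwargs": {"plan": [[[-0.0005, 0, 0.01], 0], [[0, 0, 0.012], 0], [[0, 0.0, 0.008], 0], [[0, 0.001, 0], 0], [[0, 0.001, 0], 0], [[0, 0, 0], 0]]}}

```text
time: 26.18
tool_pos: [0.5573, 0.0528, 0.0563]
ee_rot: [-0.702, 0.704, -0.072, 0.074]
force: [-0.5, -0.3, -2.8]
opening: 0.175
```

```bash
python3 - <<'E'
from h import *
P=avg(2); o,R=st(); slot(P,np.degrees(np.arctan2(R[1,0],R[0,0])))
E
```

```text
t 26.275 P [557.37  52.78  56.41] sd [0.02 0.02 0.03] yaw -11.83 tilt [ 0.0025 -0.0029 -1.    ] sd [0.0001 0.     0.    ] F [-0.18  0.04 -2.79] T [-0.158  0.059  0.026] op 0.176
tip s 20.0 lat tip 0.06 lug lat 0.28 underside 40.7
```

Call:
{"fn": "servo_tool", "kwargs": {"plan": [[[0, 0.001, 0.003], 0], [[0, 0, 0], 0]]}}

```text
time: 26.52
tool_pos: [0.5582, 0.0556, 0.0555]
ee_rot: [-0.702, 0.704, -0.072, 0.074]
force: [1.2, -0.8, -3.0]
opening: 0.17
```

Call:
{"fn": "servo_tool", "kwargs": {"plan": [[[0, 0.001, 0.003], 0], [[0, 0, 0], 0]]}}

```text
time: 26.78
tool_pos: [0.5594, 0.0588, 0.0551]
ee_rot: [-0.703, 0.704, -0.072, 0.075]
force: [-0.1, 0.1, -1.3]
opening: 0.174
```

```bash
python3 - <<'E'
from h import *
P=avg(2); o,R=st(); slot(P,np.degrees(np.arctan2(R[1,0],R[0,0])))
E
```

```text
t 26.875 P [559.43  58.65  55.05] sd [0.04 0.01 0.05] yaw -11.89 tilt [ 0.0042 -0.0026 -1.    ] sd [0. 0. 0.] F [ 0.53  0.51 -1.16] T [ 0.137 -0.058  0.002] op 0.169
tip s 26.1 lat tip 1.11 lug lat 1.14 underside 39.4
```

Call:
{"fn": "servo_tool", "kwargs": {"plan": [[[-0.001, 0, 0.004], 0], [[0, 0, 0.005], 0], [[0, 0, 0.005], 0]]}}

```text
time: 27.25
tool_pos: [0.5616, 0.0729, 0.0553]
ee_rot: [-0.702, 0.704, -0.072, 0.075]
force: [1.8, -0.9, -0.4]
opening: 0.173
```

```bash
python3 - <<'E'
from h import *
P=avg(1); o,R=st(); slot(P,np.degrees(np.arctan2(R[1,0],R[0,0])))
E
```

```text
t 27.3 P [561.68  73.55  55.22] sd [0. 0. 0.] yaw -11.9 tilt [ 0.0048 -0.0026 -1.    ] sd [0. 0. 0.] F [ 0.23  0.89 -1.41] T [ 0.085 -0.089 -0.01 ] op 0.172
tip s 41.2 lat tip 0.4 lug lat 0.4 underside 39.5
```

Call:
{"fn": "servo_tool", "kwargs": {"plan": [[[0, 0, 0.005], 0], [[0, 0, 0.005], 0], [[0, 0, 0.005], 0]]}}

```text
time: 27.68
tool_pos: [0.5642, 0.0796, 0.056]
ee_rot: [-0.696, 0.711, -0.071, 0.073]
force: [-7.3, -24.5, 5.0]
opening: 0.171
```

```bash
python3 - <<'E'
from h import *
P=avg(1); o,R=st(); slot(P,np.degrees(np.arctan2(R[1,0],R[0,0])))
E
```

```text
t 27.725 P [564.26  79.71  56.08] sd [0. 0. 0.] yaw -11.66 tilt [ 5.000e-04 -2.100e-02 -9.998e-01] sd [0. 0. 0.] F [ -6.56 -21.09   4.38] T [-2.4    0.715  0.295] op 0.172
tip s 47.7 lat tip 0.91 lug lat 1.72 underside 40.4
```

Call:
{"fn": "servo_tool", "kwargs": {"plan": [[[-0.001, 0, 0.006], 0], [[-0.001, 0, 0.006], 0]]}}

```text
time: 27.98
tool_pos: [0.5634, 0.0803, 0.0563]
ee_rot: [-0.688, 0.718, -0.072, 0.07]
force: [-6.9, -27.0, 5.8]
opening: 0.174
```

```bash
python3 - <<'E'
from h import *
P=avg(1); o,R=st(); slot(P,np.degrees(np.arctan2(R[1,0],R[0,0])))
c=r.camera("scene");f=c["frame"][150:280,220:380,::-1];cv2.imwrite("pics/m.png",cv2.resize(f,None,fx=4.5,fy=4.5,interpolation=cv2.INTER_CUBIC))
E
```

```text
t 28.025 P [563.53  80.38  56.51] sd [0. 0. 0.] yaw -11.52 tilt [-0.0059 -0.0421 -0.9991] sd [0. 0. 0.] F [ -7.61 -26.44   6.69] T [-2.935  0.877  0.28 ] op 0.173
tip s 48.3 lat tip -0.41 lug lat 0.87 underside 40.8
```

View pics/m.png

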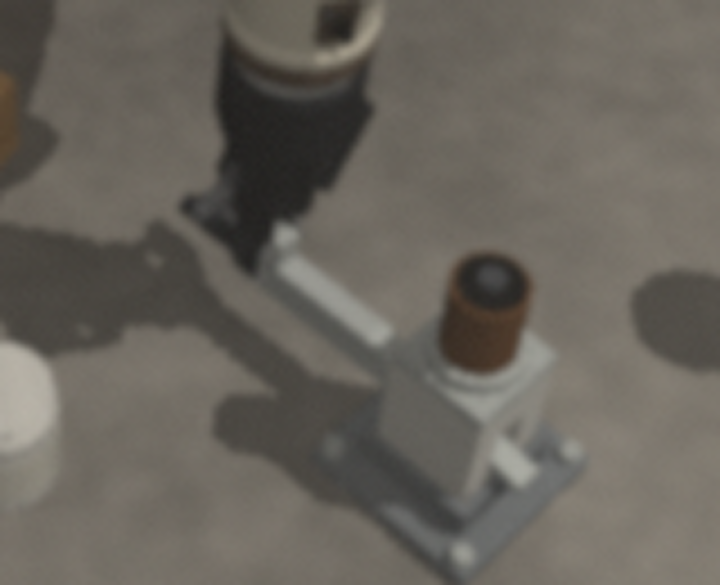

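Call:
{"fn": "servo_tool", "kwargs": {"plan": [[[0, -0.0005, 0.012], 0]]}}

```text
time: 28.2
tool_pos: [0.5646, 0.0847, 0.0565]
ee_rot: [-0.684, 0.723, -0.073, 0.069]
force: [-7.8, -31.8, 4.6]
opening: 0.173
```

```bash
python3 - <<'E'
from h import *
o,R=st();print(np.round(R[:,1],3),o["force"],o["ft_torque"]); slot(o["tool_pos"]*1000,np.degrees(np.arctan2(R[1,0],R[0,0])))
E
```

```text
[-0.011 -0.055 -0.998] [ -7.77129464 -31.75488791   4.59500088] [-4.0348636   0.92375973  0.24107143]
tip s 52.7 lat tip -0.37 lug lat 1.09 underside 40.8
```

Call:
{"fn": "servo_tool", "kwargs": {"plan": [[[0, -0.001, 0.025], 0]]}}

```text
time: 28.32
tool_pos: [0.569, 0.1036, 0.0564]
ee_rot: [-0.68, 0.726, -0.074, 0.068]
force: [-5.1, -11.9, 2.1]
opening: 0.171
```

```bash
python3 - <<'E'
from h import *
o,R=st();print(np.round(R[:,1],3),o["force"],o["ft_torque"]); slot(o["tool_pos"]*1000,np.degrees(np.arctan2(R[1,0],R[0,0])))
E
```

```text
[-0.015 -0.063 -0.998] [ -5.09480174 -11.89665395   2.11645007] [-1.41270524  0.64122235  0.22901846]
tip s 72.1 lat tip 0.45 lug lat 1.61 underside 40.7
```

Call:
{"fn": "servo_tool", "kwargs": {"plan": [[[-0.0005, -0.0015, 0.022], 0]]}}

```text
time: 28.45
tool_pos: [0.5727, 0.1237, 0.0566]
ee_rot: [-0.679, 0.727, -0.075, 0.068]
force: [-2.5, -7.0, 3.0]
opening: 0.173
```

```bash
python3 - <<'E'
from h import *
o,R=st();print(np.round(R[:,1],3),o["force"],o["ft_torque"]); slot(o["tool_pos"]*1000,np.degrees(np.arctan2(R[1,0],R[0,0])))
c=r.camera("scene");f=c["frame"][120:280,220:380,::-1];cv2.imwrite("pics/n.png",cv2.resize(f,None,fx=3.7,fy=3.7,interpolation=cv2.INTER_CUBIC))
W=world(c);s=r.silhouettes("scene","sanding_drum")[0];p=W[s["pixels"]];print(s["confidence"],np.nanpercentile(p[:,2],[90,97]))
E
```

```text
[-0.017 -0.066 -0.998] [-2.52611995 -6.98264199  3.04076994] [-0.42662745  0.2977235   0.12921144]
tip s 92.5 lat tip 0.39 lug lat 1.3 underside 40.9
0.66 [0.17884057 0.18213658]
```

View pics/n.png

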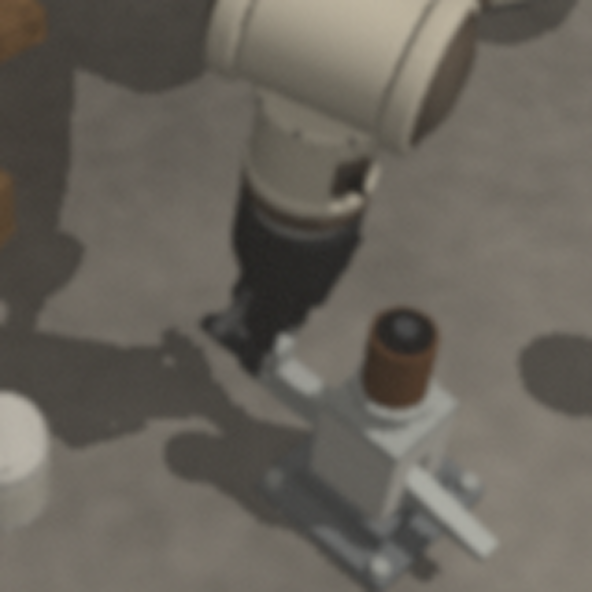

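Call:
{"fn": "servo_tool", "kwargs": {"plan": [[[-0.0005, -0.0005, 0.007], 0], [[0, -0.0005, 0.006], 0], [[0, 0, 0], 0]]}}

```text
time: 28.92
tool_pos: [0.5755, 0.1382, 0.0569]
ee_rot: [-0.68, 0.726, -0.074, 0.068]
force: [0.1, 0.5, -1.3]
opening: 0.17
```

```bash
python3 - <<'E'
from h import *
c=r.camera("scene");f=c["frame"][120:280,220:380,::-1];cv2.imwrite("pics/o.png",cv2.resize(f,None,fx=3.7,fy=3.7,interpolation=cv2.INTER_CUBIC))
W=world(c);s=r.silhouettes("scene","sanding_drum")[0];p=W[s["pixels"]];print(s["confidence"],np.nanpercentile(p[:,2],[90,97]))
o,R=st();print(np.round(R[:,1],3),o["force"],o["ft_torque"]); slot(o["tool_pos"]*1000,np.degrees(np.arctan2(R[1,0],R[0,0])))
c=r.camera("wrist");cv2.imwrite("pics/ow.png",c["frame"][:,:,::-1])
E
```

```text
0.83 [0.18185106 0.18437857]
[-0.014 -0.064 -0.998] [-0.3214179   1.17670757 -0.7916291 ] [ 0.43300343 -0.12677275 -0.01977428]
tip s 107.3 lat tip -0.17 lug lat 1.08 underside 41.1
```

View pics/o.png

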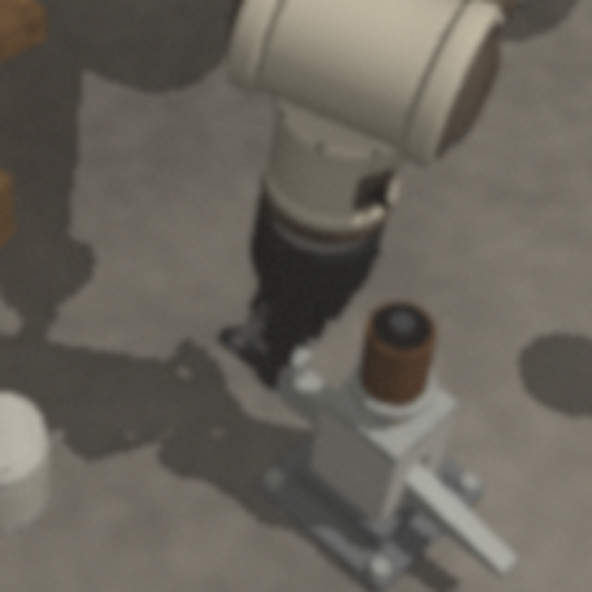

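View pics/ow.png

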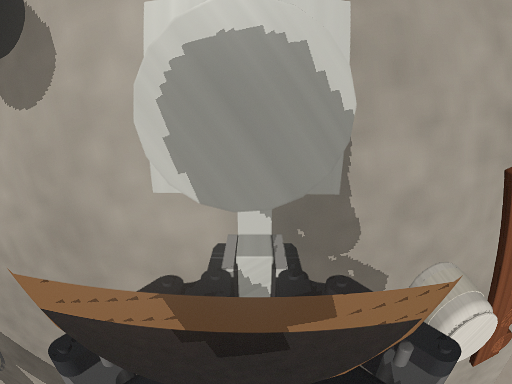

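Call:
{"fn": "servo_tool", "kwargs": {"plan": [[[0, 0, 0], 0], [[0, 0, 0], 0], [[0, 0, 0], 0], [[0, 0, 0], 0], [[0, 0, 0], 0], [[0, 0, 0], 0]], "gripper": 1}}

```text
time: 29.82
tool_pos: [0.5755, 0.1378, 0.0572]
ee_rot: [-0.68, 0.727, -0.074, 0.068]
force: [0.2, 0.4, -0.5]
opening: 1.001
```

```bash
python3 - <<'E'
from h import *
o,R=st();print(np.round(R[:,1],3),o["force"],o["ft_torque"]); slot(o["tool_pos"]*1000,np.degrees(np.arctan2(R[1,0],R[0,0])))
c=r.camera("wrist");cv2.imwrite("pics/p.png",c["frame"][:,:,::-1])
E
```

```text
[-0.014 -0.065 -0.998] [ 0.15814179  0.42318105 -0.54539198] [ 0.06261372  0.02143586 -0.00441321]
tip s 106.9 lat tip 0.01 lug lat 1.28 underside 41.5
```

View pics/p.png

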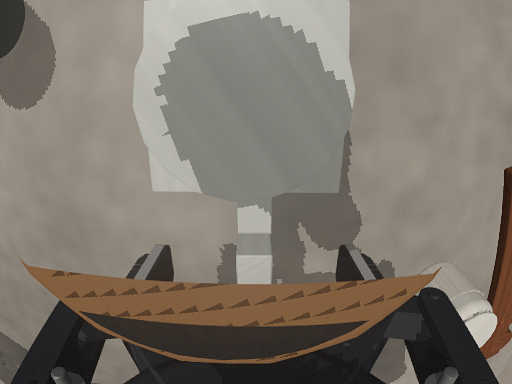

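Call:
{"fn": "servo_tool", "kwargs": {"plan": [[[0, 0, -0.015], 0], [[0, 0, -0.025], 0], [[0, 0, -0.03], 0], [[0, -0.01, -0.025], 0], [[0, -0.03, -0.01], 0], [[0, -0.04, 0], 0], [[0, -0.04, 0], 0], [[0, -0.02, 0], 0], [[0, 0, 0], 0]]}}

```text
time: 31.0
tool_pos: [0.5532, 0.0338, 0.2078]
ee_rot: [-0.679, 0.727, -0.076, 0.069]
force: [-0.1, 0.2, -0.4]
opening: 1.002
```

```bash
python3 - <<'E'
from h import *
o,R=st();print(o["time"],o["tool_pos"],o["force"])
for cam in("scene","top"):
    c=r.camera(cam);W=world(c);f=c["frame"][:,:,::-1]
    f=f[120:280,220:380] if cam=="scene" else f[140:260,130:260]
    cv2.imwrite(f"pics/q_{cam}.png",cv2.resize(f,None,fx=3.7,fy=3.7,interpolation=cv2.INTER_CUBIC))
    d=np.linalg.norm(W[:,:,:2]-RIM,axis=2);z=W[:,:,2]
    for n,lo,hi,a,b in(("top",0,.019,.15,.2),("collar",.0222,.0252,.11,.14),("rim",.0285,.036,.1,.116)):
        m=(d>lo)&(d<hi)&(z>a)&(z<b); print(cam,n,m.sum(),np.round(np.median(z[m]),4),np.round(np.nanmean(W[m],0),4))
    m=(d<.03)&(z>.168)&(z<.19);cc,rr=cv2.minEnclosingCircle((W[m][:,:2]*1000).astype(np.float32));print("top circle",cc,rr)
    for n in "drift ball_rasp paste_tin cork_block glue_pot sanding_drum".split():
        for s in r.silhouettes(cam,n)[:1]:
            p=W[s["pixels"]];zt=np.nanpercentile(p[:,2],97);print(n,round(s["confidence"],2),np.round(np.nanmean(p[p[:,2]>zt-.006],0),4),np.round(np.nanmin(p,0),3),np.round(np.nanmax(p,0),3))
E
```

```text
31.0 [0.55315326 0.0337553  0.20778751] [-0.05319423  0.23428588 -0.44233607]
scene top 235 0.1798 [0.5941 0.2209 0.1774]
scene collar 84 0.1269 [0.6051 0.2244 0.125 ]
scene rim 135 0.1083 [0.6038 0.2213 0.1074]
top circle (590.4494018554688, 218.7290802001953) 21.848358154296875
drift 0.62 [0.5773 0.1377 0.0888] [0.567 0.121 0.038] [0.622 0.324 0.093]
ball_rasp 0.62 [ 0.5898 -0.3001  0.1177] [ 0.562 -0.339  0.06 ] [ 0.613 -0.277  0.123]
paste_tin 0.92 [0.7293 0.0155 0.0758] [ 0.674 -0.025 -0.002] [0.762 0.048 0.08 ]
cork_block 0.68 [ 0.3888 -0.2737  0.0361] [ 0.328 -0.322  0.005] [ 0.448 -0.23   0.042]
glue_pot 0.69 [0.4024 0.3376 0.0699] [ 0.297  0.294 -0.   ] [0.442 0.372 0.075]
sanding_drum 0.62 [0.5913 0.2203 0.1808] [0.569 0.199 0.109] [0.615 0.244 0.186]
top top 267 0.1789 [0.5888 0.2177 0.1771]
top collar 53 0.1278 [0.5833 0.2125 0.127 ]
top rim 62 0.1079 [0.5794 0.2267 0.1078]
top circle (592.5045166015625, 220.7093048095703) 21.39520835876465
drift 0.65 [0.5777 0.1395 0.0876] [0.567 0.123 0.037] [0.621 0.325 0.093]
ball_rasp 0.8 [ 0.5878 -0.2998  0.1172] [ 0.563 -0.324  0.059] [ 0.61  -0.275  0.122]
paste_tin 0.45 [0.7508 0.0186 0.0755] [ 0.743 -0.004  0.002] [0.784 0.038 0.081]
cork_block 0.87 [ 0.3867 -0.2728  0.0352] [ 0.326 -0.325 -0.003] [ 0.446 -0.227  0.042]
glue_pot 0.89 [0.4032 0.3348 0.0693] [ 0.367  0.299 -0.005] [0.442 0.372 0.076]
sanding_drum 0.92 [0.5915 0.22   0.18  ] [0.567 0.196 0.122] [0.616 0.244 0.187]
```

View pics/q_scene.png

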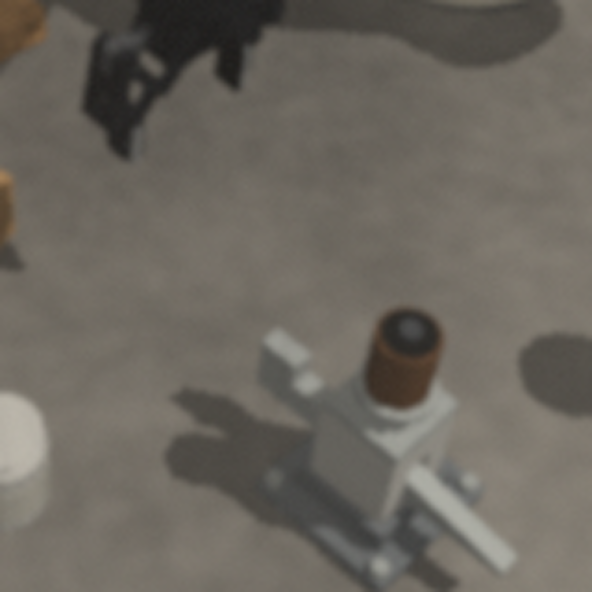

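View pics/q_top.png

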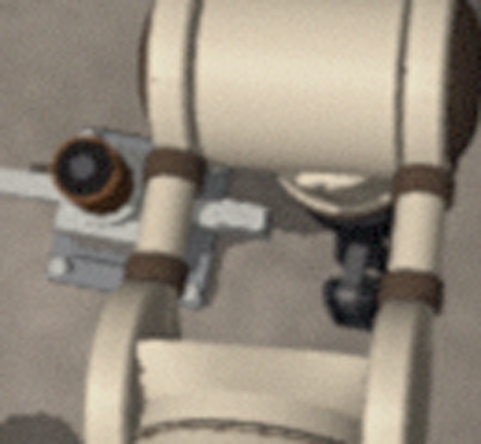

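```bash
python3 - <<'E'
from bench import r
print(r.hand_in())
E
```

```text
the job is handed in; nothing more can be done
None
```

I've seated the drum, wedged it loose with the drift and handed the job in at about 31 s. My last checks showed it as asked, but `hand_in` gives no verdict.

- **Seating:** Twisting ±30° under about 14 to 23 N took the drum home, by my force readings with the drum's 4 N weight added. The sleeve gave an estimated 1 to 1.7 mm. The arm's height then matched the expected home height to within 0.1 mm, with the collar top at 115.8 mm (116 expected), and I let go.
- **Drift:** It went into the slot thin end first without touching anything, then onto the floor. It met the shank with the tip about 47 mm past the axis and needed up to about 32 N along the slot. I stopped with the tip about 107 mm past the axis and let go. The fingers stayed clear of the drum once the drift was in.
- **Last checks:**
  - The collar is about 11 mm above the rim. The drum's top face reads nearer 13 mm; both are within 8.5 to 16 mm.
  - The drum's top is centred on the rim to within about 2 mm, so it stands upright.
  - The drift lies level in the slot, and the gripper is well clear.
  - The ball rasp, cork block and glue pot are where they started.

**Disagreements:**
- The top camera put the paste tin 21 mm off in x, but the arm partly hid it there. The scene camera shows it unmoved.
- While driving the drift the tool tilted about 0.065 rad. The drift stayed flat on the slot floor, and the gripper stayed clear of the drum.

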